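Fold the bench tools and put them away in the slide-out case

ROBOT

A 6-joint arm with a two-finger parallel gripper is mounted at the origin on the work surface. World frame = base frame: x ahead of the robot, y to its left, z up, the work surface at z = 0. Lengths are in m, angles in rad, forces in N, time in s.
With the tool pointing down it reaches from about 0.35 to 0.95 m from the base axis. Payload 17.4 kg.
Tool frame: the origin (TCP) lies between the finger pads; the fingertips stand 25 mm ahead of it and the grasp point (between the pads) lies 6 mm ahead of it; z points along the fingers, y is the direction in which the jaws open and shut (so a half turn about z gives the same grasp; the last joint's range is limited). The gripper opens to 93 mm and grips with 3 to 60 N. Pads are 15 mm wide; open, the fingers measure 128 mm over their backs; the gripper's body (75 mm by 188 mm) begins 65 mm behind the grasp point.
Start: joints at [1.232, 0.116, 1.442, -0, 1.584, -0.038], TCP at [0.2, 0.645, 0.217] pointing down, gripper open.
Joint ranges: [-2.83, 2.83], [-0.83, 2.19], [0.07, 2.5], [-1.14, 4.28], [0.01, 3], [-2.97, 2.97]. Speed limits (rad/s): [1.89, 1.89, 2.22, 3.14, 3.14, 3.14].

INTERFACE

Orientations are given as a unit quaternion [w, x, y, z].
In Python, from bench import env gives the robot as it stands. The module is installed in compiled form; this text tells all that it offers.
- The arm moves only by the tool jog_arm, never from a script. Its argument "motion" is a list of rows, each an object with "grip": the finger opening in m, from 0 to 0.093; "slide": the shift along the tool's x, y, z in m, a list of three; "yaw": the turn about the tool's z in rad. A call has 1 to 12 rows; each row shifts and turns the pose as measured when the row begins, along the tool's axes as they then stand; what a row does not reach is not made up. A row lasts 1/12 s, in which the tool goes at most 41.7 mm and 7.16 degrees, less where a joint would pass 70% of its speed; a pose out of reach is approached as far as the arm can. A call with a gripper value outside its range is refused whole. The fingers move at their own pace and stop on an object; the grip force is fixed at half the most. Time passes only in rows, so rows that do not move let the fingers close. It gives the time, the measured TCP pose, the force and the opening at its end, in the units of the state.
- env.state(): the state, without advancing time (a new reading comes with each control period).
- env.capture(name): name is "scene" or "side" or "wrist"; returns a dict with "color" (400x640x3 uint8, red, green, blue), "range_z" (400x640 float32, m along the optical axis (not along the pixel's ray), 0 where there is no reading), "mtx" (3x3 intrinsics, pixels), "rvec" (rotation vector, rad) and "tvec" (3), from world to camera coordinates, as OpenCV has them. Camera axes: x right, y down, z forward; pixel columns grow to the right and rows downward; lengths in m; the calibration is good to about 2 mm. A picture is of the moment at which its call begins.
- env.job_done(): hands the job in, once; it reports no verdict.
The state is a dict: "time": time; "joints": joint angles; "joint_vel": joint speeds; "effort": joint torques, N m; "position": TCP position; "eef_rot": TCP orientation; "contact_force": force on the tool from outside, world axes, zero at the start; "wrist_torque": the same for the moment, N m; "width": finger opening in m.
Only numpy, scipy, OpenCV 4.12 (cv2) and the standard library are available. Lean on these libraries where they do the work, as an engineer would, in place of code of your own. Each camera call takes 0.05 s, during which the arm holds its last target.

TASK

Both folding tools on the wiring bench have been left open: fold the blue angle gauge and the orange hex-key tool fully shut, then set them down (not dropped) flat in the open tray of the storage case, the gauge in the blue-lined bay and the hex-key tool in the orange-lined bay, and slide the tray fully home into the case. Leave the contactor, the terminal strip and the small black jar where they are.

Things in the scene. Friction and masses are not known exactly. Their poses are not given: they have to be found in the camera images.
- gauge: Folding angle gauge flat on the bench (sizes in mm): blue leg (y -17 to -1), blue hub dia. 34, 22 high; aluminium leg 16 wide, 19 high, 1.5 off the bench, swings about the hub (shut: y +1 to +17). Shut: x -66 to +65, y -17 to +17, 22 high, 200 g. Origin: underside, mid-width when shut; x along the blue leg towards the hub, z up. Upright hinge axis at x +48, y 0.
- gauge_leg (a joint): Opening angle of the aluminium leg, rad: 0 = shut against its stop beside the blue leg; grows as its free end swings out to the tool's +y side (clockwise from above), up to 1.5. Light hinge friction, about 0.012 N m: pushing its outer face near the free end shuts it, and it stays where it is left.
- gauge_leg_tip (a point): Point on the outer long face of the gauge's aluminium leg, 8 from its free end, 108 along the leg from the hinge axis and 17 out to its side, at mid-height. Its x axis points along the leg towards the hinge, y out of the outer face (away from the blue leg). (All in mm.)
- gauge_mid (a point): Centre of the folded gauge, 11 above its underside, axes as gauge. (All in mm.)
- keyset: Folding hex-key tool flat on the bench (sizes in mm): orange handle (y -17 to +3), 22 high, round end dia. 30; steel key 10 wide, 14 high, 4 off the bench, swings out (shut: y +6 to +16). Shut: x -65 to +62, y -17 to +16, 22 high, 190 g. Origin: underside, mid-width of the shut shape; x along the handle towards the hinge, z up. Upright hinge axis at x +47, y 0.
- keyset_key (a joint): Opening angle of the steel key, rad: 0 = shut against its stop beside the handle; grows as its free end swings out to the tool's +y side (clockwise from above), up to 1.5. Light hinge friction, about 0.012 N m: pushing its outer face near the free end shuts it, and it stays where it is left.
- keyset_key_tip (a point): Point on the outer long face of the steel key, 7 from its free end, 100 along the key from the hinge axis and 16 out to its side, at mid-height. Its x axis points along the key towards the hinge, y out of the outer face (away from the handle). (All in mm.)
- keyset_mid (a point): Centre of the folded hex-key tool, 11 above its underside, axes as keyset. (All in mm.)
- case: Black and grey storage case fixed to the bench: a flat sleeve 170 deep (x), 166 wide (y), 41 mm high, open on its -x face, with the tray sliding out of that face. The opening is 36 high, so a tool that does not lie down in its bay jams against it. Origin: under the sleeve's centre, z up; the tray slides out along -x.
- tray (a joint): How far the tray is out, m: 0 = fully home (its front panel against the sleeve), up to 0.175. It starts nearly fully out. Sliding friction about 1.5 N, no spring.
- tray_front (a point): Centre of the outer face of the tray's grey front panel, 21 above the bench. The panel is 166 wide and 40 high, up to 41 above the bench. A small black grip lip, 60 wide, stands 10 out from the panel at 32 to 40 above the bench. Axes as the case: +x pushes the tray home. (All in mm.)
- bay_blue (a point): Centre of the floor of the tray's blue-lined bay (the left one seen from the robot), 8 above the bench. Bay 148 long (x), 46 wide (y); axes as the case. Dark foam walls stand 12 above the floor; across the middle of the tray, over 34 of its length, the foam is left out as a finger trough through both bays and out at both sides. (All in mm.)
- bay_orange (a point): Centre of the floor of the orange-lined bay, otherwise like the blue one, parallel to it, 74 away centre to centre. (All in mm.)
- contactor: Loose contactor, grey foot and black top, 75 x 45 x 62 mm high; origin under its centre. Bystander.
- terminals: Loose strip of white, blue and green terminal blocks on a rail, 50 x 84 x 46 mm high; origin under its centre. Bystander.
- jar: Loose black jar of small parts with a steel lid, diameter 66, 60 mm high; origin under its centre. Bystander.
Not all that is in view belongs to the job. Of the things shaped like the gauge, the blue one is meant.

How it is judged:
On the way, in this order (a step that is already met when the one before it is completed fails the run):
1. both tools are folded shut (within 0.12 rad) while the tray is still open (value of joint each of gauge_leg, keyset_key below 0.12 rad and value of joint tray above 0.12 m), for 0.1 s.
2. both tools lie folded on the floors of their own bays while the tray is still open (value of joint each of gauge_leg, keyset_key below 0.15 rad and value of joint tray above 0.12 m and distance between gauge_mid and bay_blue below 0.021 m and z of gauge_mid in the frame of bay_blue below 0.016 m and distance between keyset_mid and bay_orange below 0.021 m and z of keyset_mid in the frame of bay_orange below 0.016 m), for 0.1 s.
At the end, for the whole second after the job is handed in: Tray home within 5 mm; both tools folded within 0.15 rad and at rest on the floors of their own bays (gauge blue, hex-key tool orange, either end first): centre of the folded tool under 16 mm above the bay floor and under 21 mm from the centre of that floor (value of joint tray below 0.005 m and value of joint each of gauge_leg, keyset_key below 0.15 rad and distance between gauge_mid and bay_blue below 0.021 m and z of gauge_mid in the frame of bay_blue below 0.016 m and distance between keyset_mid and bay_orange below 0.021 m and z of keyset_mid in the frame of bay_orange below 0.016 m and linear speed of each of gauge, keyset below 0.02 m/s); the robot touches nothing.
It fails at once if the contactor is shifted by more than 20 mm or tipped (distance of contactor from where it was at the start of the episode above 0.02 m or angle between contactor's own z axis and vertical above 0.3 rad).
It fails at once if the terminal strip is shifted by more than 20 mm or tipped (distance of terminals from where it was at the start of the episode above 0.02 m or angle between terminals's own z axis and vertical above 0.3 rad).
It fails at once if the jar is shifted by more than 20 mm or tipped (distance of jar from where it was at the start of the episode above 0.02 m or angle between jar's own z axis and vertical above 0.3 rad).
It fails at once if a tool is dropped from more than about 35 mm (falls freely faster than 0.8 m/s) ((linear speed of gauge above 0.8 m/s and contact force between the fingers and gauge below 0.1 N) or (linear speed of keyset above 0.8 m/s and contact force between the fingers and keyset below 0.1 N)).
It also fails if it takes over 72 s, if anything falls off the work surface, if the arm or the gripper's body presses on something with over 40 N, if the wrist force passes 120 N, or if a joint passes its speed limit or range.

## Working session

There is one attempt and no reset: what is moved stays moved. The work goes in short steps, Python scripts to look and compute and a tool call to move; the robot and the scene stay as the last step left them, time stands still between calls to the robot, and variables do not carry over. Pictures are saved under pics/ and viewed, and the job is handed in when it is done.

Besides the shell and the picture viewer there is one more tool, called after "Request:" as name([rows], argument=value, ...), one row to a line, values as JSON. jog_arm: Moves the arm, as the interface text tells. Its arguments: {"type":"object","properties":{"motion":{"type":"array"}},"required":["motion"]}

```bash
mkdir -p pics
cat > h.py <<'E'
import numpy as np, cv2
from bench import env
def cap(n):
    c=env.capture(n); np.savez(f'last_{n}.npz',**c); return c
def save(c,name,crop=None,s=1):
    im=c['color'][:,:,::-1]
    if crop: x0,y0,x1,y1=crop; im=im[y0:y1,x0:x1]
    if s!=1: im=cv2.resize(im,None,fx=s,fy=s,interpolation=cv2.INTER_CUBIC)
    cv2.imwrite('pics/'+name,im)
def RT(c): return cv2.Rodrigues(np.asarray(c['rvec'],float))[0],np.asarray(c['tvec'],float).ravel()
def ray(c,uv,z):
    R,t=RT(c); uv=np.atleast_2d(np.asarray(uv,float))
    d=np.c_[uv,np.ones(len(uv))]@np.linalg.inv(c['mtx']).T@R; o=-R.T@t
    return o+d*((z-o[2])/d[:,2])[:,None]
def cloud(c):
    R,t=RT(c); v,u=np.mgrid[0:400,0:640]; Z=c['range_z']
    p=np.stack([u,v,np.ones_like(u)],-1)@np.linalg.inv(c['mtx']).T*Z[...,None]
    return (p-t)@R
def proj(c,P):
    return cv2.projectPoints(np.atleast_2d(np.asarray(P,float)),np.asarray(c['rvec'],float),np.asarray(c['tvec'],float),c['mtx'],None)[0][:,0]
def load(n): return dict(np.load(f'last_{n}.npz'))
E
python3 - <<'E'
from h import *
for n in ('scene','side','wrist'):
    c=cap(n); save(c,n+'0.png'); R,t=RT(c); print(n,-R.T@t,c['mtx'][0,0],(c['range_z']>0).mean())
print(env.state())
E
```

```text
scene [1.22847069 0.3211943  0.79250787] 377.4639205185551 0.99618359375
side [ 0.06187842 -0.47176422  0.8568274 ] 401.6854734025393 0.996109375
wrist [0.12731514 0.66743513 0.38391523] 309.9041769522441 0.99581640625
{'time': 0.15, 'joints': array([ 1.23219904e+00,  1.16375902e-01,  1.44208417e+00, -1.34838114e-05,
        1.58401671e+00, -3.78006407e-02]), 'joint_vel': array([ 4.21204472e-06, -1.18449759e-03, -3.18896060e-03, -1.06079345e-03,
        4.14060347e-04,  2.47251840e-04]), 'effort': array([ 1.35851584e-03, -7.21764278e+01, -6.22950840e+01,  7.78539106e-02,
        2.25372927e-02, -2.55096381e-05]), 'position': array([0.19995188, 0.64454484, 0.21639187]), 'eef_rot': array([-7.60837165e-05,  1.49832040e-01,  9.88711366e-01, -4.35521201e-04]), 'contact_force': array([ 0.28347948, -0.13199249,  0.11853505]), 'wrist_torque': array([ 0.00157551, -0.0308434 ,  0.02905082]), 'width': 0.09290481297233222}
```

View pics/scene0.png

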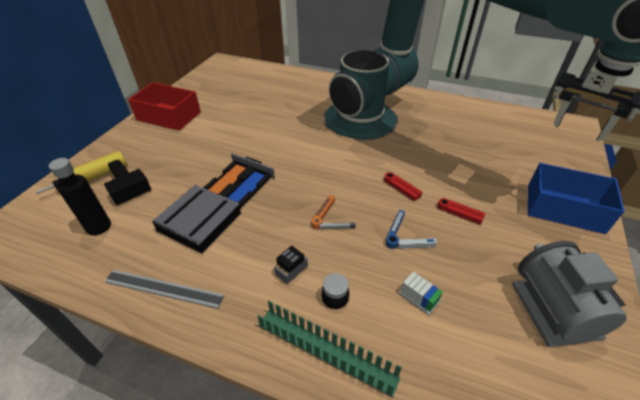

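View pics/side0.png

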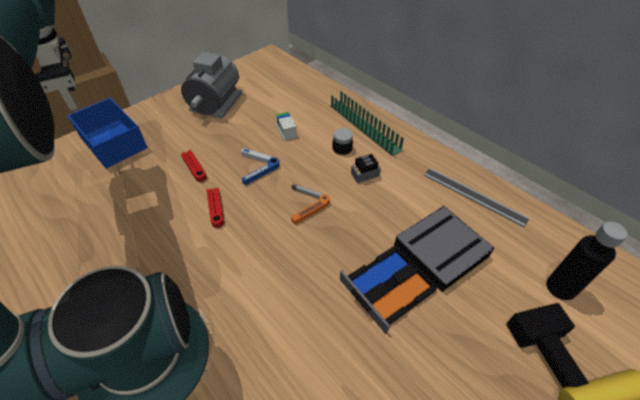

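View pics/wrist0.png

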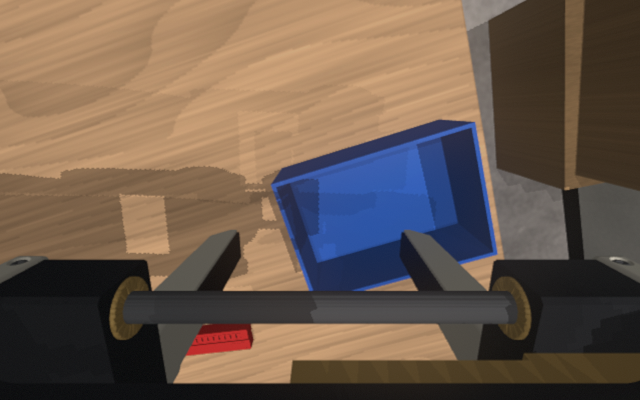

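The scene view shows four candidates:
- Gauge-shaped tools: the blue one at scene (400,235) / side (262,168), and red folded ones at scene (402,186) and (460,210). The blue one, with its aluminium leg open, fits the description.
- Hex-key tool: orange, at scene (325,215).
- Case: about (215,205), with the tray out towards the robot.

I'll confirm with enlarged crops and measure from both views.

Run:
```python
from h import *
s=load('scene'); d=load('side')
save(s,'crop_s.png',(290,160,500,320),3.5); save(d,'crop_d.png',(170,100,400,240),3.4)
save(s,'crop_case.png',(140,140,290,260),5)
for n,c in (('scene',s),('side',d)):
    hsv=cv2.cvtColor(c['color'],cv2.COLOR_RGB2HSV); P=cloud(c)
    W=(P[...,0]>0.3)&(P[...,0]<0.95)&(abs(P[...,1])<0.6)&(P[...,2]<0.1)&(P[...,2]>-.01)
    for nm,lo,hi in (('blue',(100,110,50),(125,255,255)),('orange',(5,190,120),(16,255,255))):
        m=cv2.inRange(hsv,lo,hi)&(W*255).astype(np.uint8)
        k,lab,st,ce=cv2.connectedComponentsWithStats(m)
        for i in range(1,k):
            if st[i,4]>40:
                p=P[lab==i]; print(n,nm,st[i],ce[i].round(),'med',np.median(p,0).round(3),'z5,95',np.percentile(p[:,2],[5,50,95]).round(3))
```

```text
scene blue [228 171  37  31 476] [246. 186.] med [ 0.509 -0.21   0.01 ] z5,95 [0.007 0.01  0.021]
scene blue [387 231  11  17 126] [392. 240.] med [0.571 0.26  0.023] z5,95 [0.009 0.023 0.026]
scene blue [421 286  16  22 128] [428. 296.] med [0.718 0.378 0.046] z5,95 [0.015 0.046 0.05 ]
side blue [133 127  13  22  65] [139. 137.] med [0.307 0.598 0.052] z5,95 [0.014 0.052 0.086]
side blue [243 158  35  26 200] [263. 171.] med [0.523 0.251 0.018] z5,95 [0.008 0.018 0.023]
side blue [ 352  252   56   42 1017] [379. 273.] med [ 0.513 -0.206  0.007] z5,95 [0.005 0.007 0.011]
side orange [292 211  20  11  59] [299. 217.] med [0.474 0.046 0.02 ] z5,95 [0.017 0.02  0.023]
side orange [373 274  56  42 699] [403. 294.] med [ 0.512 -0.28   0.007] z5,95 [0.005 0.007 0.01 ]
```

View pics/crop_s.png

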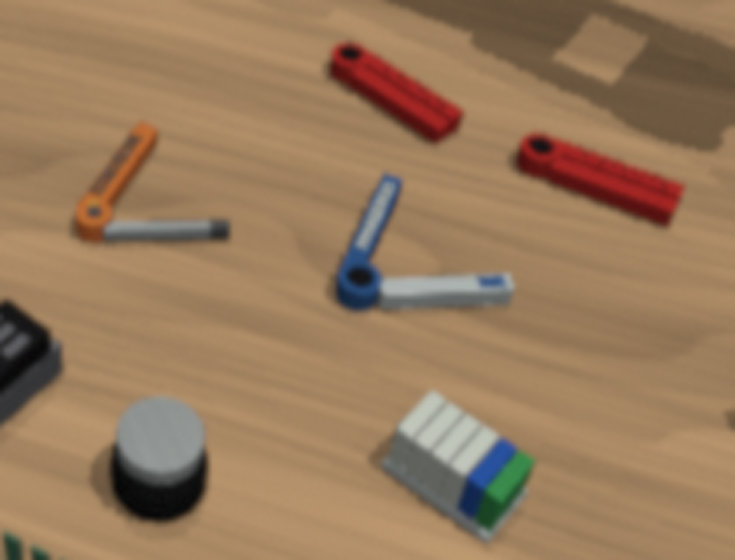

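View pics/crop_d.png

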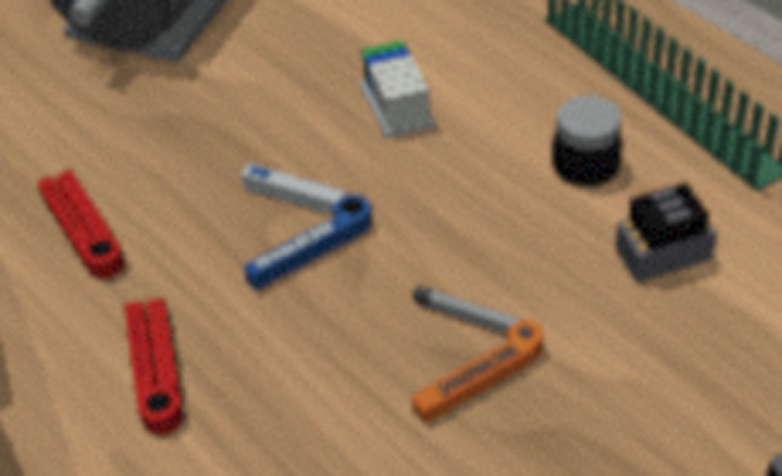

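View pics/crop_case.png

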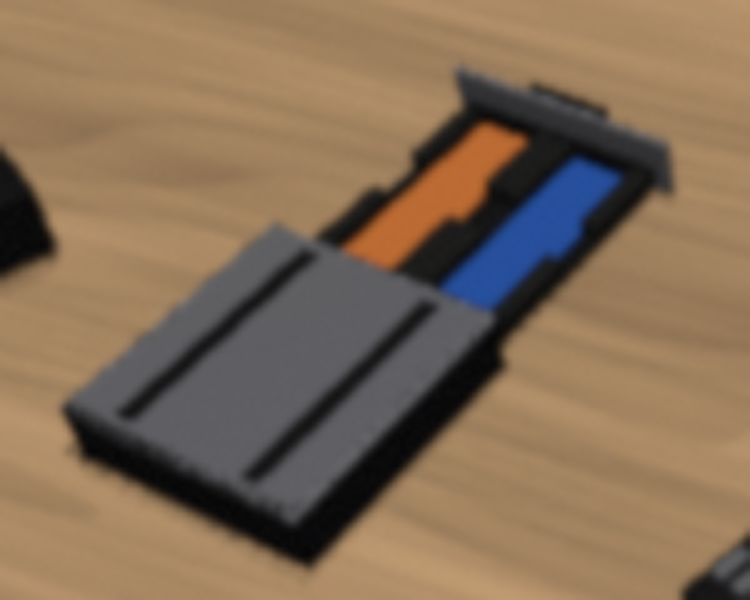

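The crops confirm it: the blue gauge has its hub at scene (393,239), and the orange hex-key hinge is at scene (317,220). Next I'll triangulate the key points.

Run:
```python
from h import *
s=load('scene'); d=load('side')
A=lambda x,y:(290+x/3.5,160+y/3.5); B=lambda x,y:(170+x/3.4,100+y/3.4)
K={'ghub':(A(360,277),B(352,207)),'gblue_end':(A(392,180),B(252,275)),'gal_end':(A(511,283),B(246,172)),
'khinge':(A(95,211),B(526,332)),'khandle_end':(A(147,130),B(420,405)),'kkey_end':(A(229,230),B(416,294))}
def pm(c):
    R,t=RT(c); return c['mtx']@np.c_[R,t]
for k,(a,b) in K.items():
    X=cv2.triangulatePoints(pm(s),pm(d),np.array(a)[:,None],np.array(b)[:,None])[:,0]; X=X[:3]/X[3]
    print(k,X.round(4),ray(s,a,.022)[0][:2].round(4),ray(d,b,.022)[0][:2].round(4))
# bystanders & case corners
C=lambda x,y:(140+x/5,140+y/5)
for k,p,z in (('sleeve top near orange',C(283,227),.041),('sleeve near blue',C(495,318),.041),('sleeve far blue',C(300,525),.041),('far orange',C(68,408),.041),('panel top o',C(458,68),.041),('panel top b',C(668,147),.041)):
    print(k,ray(s,p,z)[0].round(4))
for n,c in(('scene',s),('side',d)):
    P=cloud(c); hsv=cv2.cvtColor(c['color'],cv2.COLOR_RGB2HSV)
    m=(P[...,2]>.035)&(P[...,2]<.08)&(P[...,0]>.3)&(P[...,0]<.85)&(abs(P[...,1])<.5)
    k,lab,st,ce=cv2.connectedComponentsWithStats(m.astype(np.uint8))
    for i in range(1,k):
        if st[i,4]>40:
            p=P[lab==i]; print(n,st[i],'min',p.min(0).round(3),'max',p.max(0).round(3))
```

```text
ghub [0.5622 0.2623 0.0193] [0.5636 0.2633] [0.5609 0.2588]
gblue_end [0.4498 0.2609 0.0147] [0.4546 0.2634] [0.4471 0.2518]
gal_end [0.5232 0.3696 0.0143] [0.5286 0.3704] [0.5193 0.36  ]
khinge [0.5727 0.0502 0.0209] [0.5726 0.0517] [0.5725 0.0483]
khandle_end [0.4639 0.0552 0.0143] [0.4709 0.0584] [0.4605 0.0497]
kkey_end [0.5421 0.1527 0.0076] [0.5537 0.1568] [0.5344 0.1409]
sleeve top near orange [ 0.5867 -0.3282  0.041 ]
sleeve near blue [ 0.6086 -0.1714  0.041 ]
sleeve far blue [ 0.7755 -0.1886  0.041 ]
far orange [ 0.752  -0.3522  0.041 ]
panel top o [ 0.4145 -0.3111  0.041 ]
panel top b [ 0.4378 -0.1472  0.041 ]
scene [231 153  43  18 167] min [ 0.409 -0.314  0.035] max [ 0.437 -0.15   0.045]
scene [131 173  18  16 157] min [ 0.613 -0.5    0.035] max [ 0.664 -0.474  0.061]
scene [ 152  184   88   62 2802] min [ 0.584 -0.361  0.035] max [ 0.773 -0.173  0.047]
scene [ 85 203  22  25 271] min [ 0.771 -0.5    0.035] max [ 0.826 -0.482  0.08 ]
scene [274 245  34  32 555] min [0.705 0.015 0.035] max [0.78  0.08  0.067]
scene [403 271  40  35 657] min [0.665 0.317 0.036] max [0.732 0.406 0.051]
scene [322 273  27  29 599] min [0.742 0.147 0.035] max [0.801 0.205 0.065]
side [277 112  19  20 243] min [0.661 0.317 0.035] max [0.73  0.403 0.049]
side [334 129  19  18 279] min [0.738 0.144 0.035] max [0.796 0.204 0.062]
side [355 154  24  21 344] min [0.703 0.016 0.035] max [0.767 0.075 0.063]
side [ 396  206   99   79 3946] min [ 0.583 -0.359  0.035] max [ 0.774 -0.174  0.044]
side [552 262  11  20 104] min [ 0.77  -0.5    0.035] max [ 0.801 -0.486  0.079]
side [340 271  50  57 344] min [ 0.406 -0.316  0.035] max [ 0.435 -0.151  0.044]
side [511 309  22  20 191] min [ 0.608 -0.5    0.035] max [ 0.659 -0.479  0.059]
```

```bash
cat >> h.py <<'E'
from scipy.spatial.transform import Rotation as Ro
def pose():
    s=env.state(); q=np.asarray(s['eef_rot']); return np.array(s['position']),Ro.from_quat([q[1],q[2],q[3],q[0]]).as_matrix(),s
def heading(R): # world heading of tool y minus 90deg = 'tool yaw' so that workpiece yaw matches
    a=np.arctan2(R[1,1],R[0,1])-np.pi/2; return (a+np.pi/2)%np.pi-np.pi/2
def plan(goal,yaw=None,p=None,h=None,vmax=.04,grip=.093):
    """rows in tool axes from current (or given) pose to goal; tool down"""
    P,R,s=pose(); p=P if p is None else np.array(p,float); h=heading(R) if h is None else h
    flip=1 if p is not None and R[0,0]<0 else -1
    dy=0 if yaw is None else yaw-h
    D=np.array(goal)-p; n=max(int(np.ceil(np.linalg.norm(D)/vmax)),int(np.ceil(abs(dy)/.12)),1)
    rows=[]
    for i in range(n):
        hh=h+dy*i/n
        x=np.array([-np.cos(hh),-np.sin(hh),0])*flip; y=np.array([-np.sin(hh),np.cos(hh),0])*flip
        # consistent with tool z down: x cross y = -z
        d=D/n; rows.append(([round(float(d@x),4),round(float(d@y),4),round(float(-d[2]),4)],round(-dy/n,4)))
    for r in rows: print(r)
    return rows
E
python3 - <<'E'
from h import *
p,R,s=pose(); print(R.round(3),heading(R))
c=load('wrist'); Rc,t=RT(c); print('cam axes in tool (rows: x,y,z):',(Rc@R).round(3)); print('cam off in tool',R.T@(-Rc.T@t-p))
plan((.50,.14,.25),-.09)
E
```

```text
[[-0.955  0.296 -0.   ]
 [ 0.296  0.955 -0.001]
 [ 0.    -0.001 -1.   ]] -0.3007968061304749
cam axes in tool (rows: x,y,z): [[-0.001  1.     0.   ]
 [-0.963 -0.001 -0.268]
 [-0.268 -0.     0.963]]
cam off in tool [ 0.0761607   0.00019353 -0.16752208]
([-0.0291, -0.0262, -0.0022], np.float64(-0.0141))
([-0.0287, -0.0266, -0.0022], np.float64(-0.0141))
([-0.0283, -0.027, -0.0022], np.float64(-0.0141))
([-0.0279, -0.0274, -0.0022], np.float64(-0.0141))
([-0.0276, -0.0278, -0.0022], np.float64(-0.0141))
([-0.0272, -0.0282, -0.0022], np.float64(-0.0141))
([-0.0268, -0.0286, -0.0022], np.float64(-0.0141))
([-0.0264, -0.0289, -0.0022], np.float64(-0.0141))
([-0.0259, -0.0293, -0.0022], np.float64(-0.0141))
([-0.0255, -0.0297, -0.0022], np.float64(-0.0141))
([-0.0251, -0.03, -0.0022], np.float64(-0.0141))
([-0.0247, -0.0304, -0.0022], np.float64(-0.0141))
([-0.0243, -0.0307, -0.0022], np.float64(-0.0141))
([-0.0238, -0.031, -0.0022], np.float64(-0.0141))
([-0.0234, -0.0314, -0.0022], np.float64(-0.0141))
```

Run:
```python
from h import *
plan((.58,.15,.25),-.09)
```

```text
([-0.0318, -0.0225, -0.0021], np.float64(-0.0132))
([-0.0315, -0.0229, -0.0021], np.float64(-0.0132))
([-0.0312, -0.0233, -0.0021], np.float64(-0.0132))
([-0.0309, -0.0237, -0.0021], np.float64(-0.0132))
([-0.0306, -0.0241, -0.0021], np.float64(-0.0132))
([-0.0303, -0.0245, -0.0021], np.float64(-0.0132))
([-0.03, -0.0249, -0.0021], np.float64(-0.0132))
([-0.0296, -0.0253, -0.0021], np.float64(-0.0132))
([-0.0293, -0.0257, -0.0021], np.float64(-0.0132))
([-0.029, -0.0261, -0.0021], np.float64(-0.0132))
([-0.0286, -0.0265, -0.0021], np.float64(-0.0132))
([-0.0283, -0.0268, -0.0021], np.float64(-0.0132))
([-0.0279, -0.0272, -0.0021], np.float64(-0.0132))
([-0.0275, -0.0276, -0.0021], np.float64(-0.0132))
([-0.0272, -0.0279, -0.0021], np.float64(-0.0132))
([-0.0268, -0.0283, -0.0021], np.float64(-0.0132))
```

Request:
jog_arm([
  {"grip": 0.0, "slide": [-0.031, -0.0235, -0.002], "yaw": -0.018},
  {"grip": 0.0, "slide": [-0.031, -0.0235, -0.002], "yaw": -0.018},
  {"grip": 0.0, "slide": [-0.031, -0.0235, -0.002], "yaw": -0.018},
  {"grip": 0.0, "slide": [-0.031, -0.024, -0.002], "yaw": -0.018},
  {"grip": 0.0, "slide": [-0.03, -0.024, -0.002], "yaw": -0.018},
  {"grip": 0.0, "slide": [-0.03, -0.025, -0.002], "yaw": -0.018},
  {"grip": 0.0, "slide": [-0.03, -0.025, -0.002], "yaw": -0.018},
  {"grip": 0.0, "slide": [-0.03, -0.025, -0.002], "yaw": -0.018},
  {"grip": 0.0, "slide": [-0.029, -0.026, -0.002], "yaw": -0.018},
  {"grip": 0.0, "slide": [-0.029, -0.026, -0.002], "yaw": -0.018},
  {"grip": 0.0, "slide": [-0.029, -0.027, -0.002], "yaw": -0.018},
  {"grip": 0.0, "slide": [-0.029, -0.027, -0.002], "yaw": -0.018},
])

```text
time: 1.15
position: [0.5001, 0.2677, 0.2375]
eef_rot: [-0.002, 0.032, 0.999, -0.002]
contact_force: [0.4, 1.8, -0.0]
width: 0.0174
```

Request:
jog_arm([
  {"grip": 0.0, "slide": [-0.022, -0.0285, -0.003], "yaw": 0.0},
  {"grip": 0.0, "slide": [-0.022, -0.0285, -0.003], "yaw": 0.0},
  {"grip": 0.0, "slide": [-0.022, -0.0285, -0.003], "yaw": 0.0},
  {"grip": 0.0, "slide": [-0.022, -0.0285, -0.003], "yaw": 0.0},
  {"grip": 0.0, "slide": [0, 0, 0], "yaw": 0.0},
])

```text
time: 1.57
position: [0.5866, 0.1362, 0.2493]
eef_rot: [-0.002, 0.034, 0.999, -0.003]
contact_force: [0.9, 0.2, 0.3]
width: 0.0007
```

Run:
```python
from h import *
c=cap('wrist'); save(c,'w1.png'); p,R,s=pose(); print(p,heading(R))
```

```text
[0.58547586 0.1379881  0.24908351] -0.0676268916438012
```

View pics/w1.png

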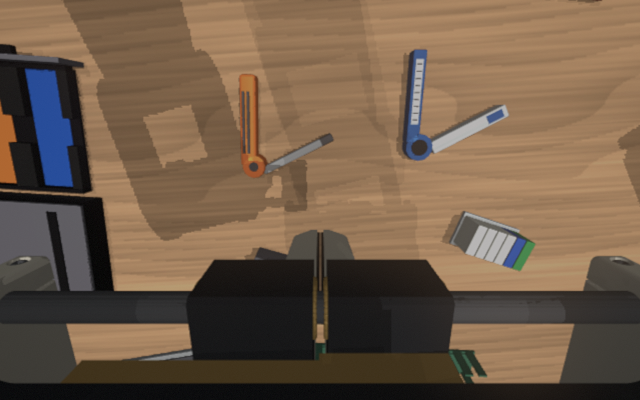

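The wrist view is clear:
- Gauge: hub (419,147), blue leg end (420,51), aluminium tip (505,110).
- Hex-key tool: hinge (254,167), handle end (248,75), key tip (330,139).

Next I'll get the axes from masks.

Run:
```python
from h import *
c=load('wrist'); s=load('scene'); save(c,'w1z.png',(220,30,540,200),2.4)
P=cloud(c)
pts={'ghub':(419,147),'gblue':(420,52),'gal':(504,110),'khinge':(254,167),'khand':(247.5,76),'kkey':(330,138.5)}
for k,u in pts.items(): 
    z=.022 if k[0]=='g' and k!='gal' else .02
    w=ray(c,u,z)[0]; v=P[int(u[1]),int(u[0])]; print(k,w.round(4),'depth pt',v.round(4))
hsv=cv2.cvtColor(c['color'],cv2.COLOR_RGB2HSV)
mask=(P[...,2]>.012)&(P[...,2]<.03)
for nm,roi,hz in (('g',(395,40,520,165),.022),('k',(230,65,345,185),.022)):
    x0,y0,x1,y1=roi; m=mask[y0:y1,x0:x1]; v,u=np.nonzero(m); w=P[y0:y1,x0:x1][m]
    hue=hsv[y0:y1,x0:x1][m]
    print(nm,len(w),'z pct',np.percentile(w[:,2],[5,25,50,75,95]).round(4),w.min(0).round(3),w.max(0).round(3))
    top=w[w[:,2]>.012][:,:2]
    # split the two limbs: those with y < hub y+.017  vs leg
    hub=ray(c,pts[nm=='g' and 'ghub' or 'khinge'],.022)[0][:2]
    a=np.arctan2(top[:,1]-hub[1],-(top[:,0]-hub[0])); r=np.linalg.norm(top-hub,axis=1)
    for lab,sel in (('fixed',(a<.35)&(r>.03)),('swing',(a>.6)&(r>.03))):
        q=top[sel]; l=cv2.fitLine(q.astype(np.float32),cv2.DIST_HUBER,0,.001,.001).ravel()
        d=l[:2]*(-1 if l[0]>0 else 1); n=np.array([-d[1],d[0]])
        off=(q-hub)@n; print(lab,sel.sum(),'dir',d,'ang from -x',np.arctan2(d[1],-d[0]).round(3),'offset',np.median(off).round(4),'width',np.percentile(off,[2,98]).round(4),'rmax',((q-hub)@d).max().round(4))
```

```text
ghub [0.5622 0.2625 0.022 ] depth pt [0.5622 0.2623 0.0224]
gblue [0.4516 0.2618 0.022 ] depth pt [0.4515 0.2621 0.0212]
gal [0.5242 0.3664 0.02  ] depth pt [0.5242 0.3663 0.0201]
khinge [0.5739 0.0505 0.02  ] depth pt [0.5734 0.0513 0.0235]
khand [0.4636 0.0565 0.02  ] depth pt [0.4637 0.0561 0.0213]
kkey [0.5442 0.151  0.02  ] depth pt [0.5437 0.151  0.0189]
g 3031 z pct [0.0161 0.0203 0.0214 0.0223 0.0234] [0.448 0.245 0.012] [0.579 0.372 0.025]
fixed 1125 dir [-0.99609435  0.08829501] ang from -x 0.088 offset 0.0119 width [0.0029 0.0185] rmax 0.1127
swing 979 dir [-0.41815075  0.90837765] ang from -x 1.139 offset -0.0089 width [-0.0173 -0.0017] rmax 0.1127
k 2419 z pct [0.0161 0.0182 0.0213 0.0224 0.024 ] [0.461 0.034 0.012] [0.587 0.154 0.026]
fixed 1194 dir [-0.9931451   0.11688821] ang from -x 0.117 offset 0.007 width [-0.0015  0.0177] rmax 0.1124
swing 484 dir [-0.38522655  0.92282206] ang from -x 1.175 offset -0.0102 width [-0.0151 -0.0053] rmax 0.1061
```

View pics/w1z.png

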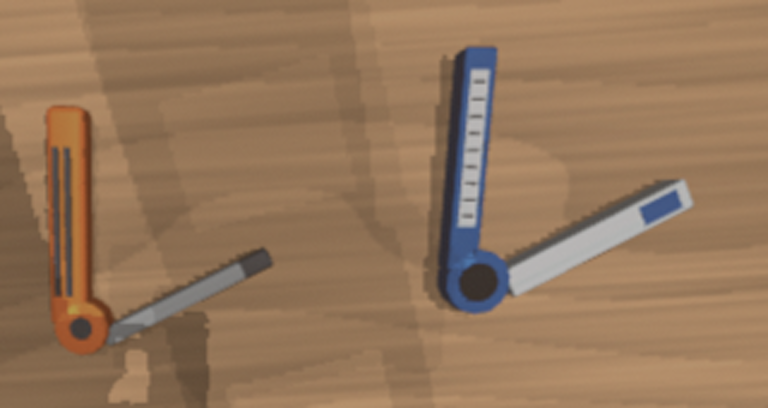

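```bash
cat >> h.py <<'E'
def pushpath(hub,psi,hoff,r,ths,margin=0.,hx=.0085,hy=.0175,tyaw=-.1):
    out=[]
    for th in ths:
        d=np.array([-np.cos(th),np.sin(th)]); n=np.array([np.sin(th),np.cos(th)])
        c,s=np.cos(psi),np.sin(psi); Rz=np.array([[c,-s],[s,c]]); d=Rz@d; n=Rz@n
        ct,st=np.cos(tyaw),np.sin(tyaw)
        sup=hx*abs(n@[ct,st])+hy*abs(n@[-st,ct])
        out.append(np.array(hub)+r*d+(hoff+sup+margin)*n)
    return np.array(out)
def steps(W,h): # consecutive world waypoints -> tool slides
    for a,b in zip(W[:-1],W[1:]):
        D=np.array(b)-np.array(a); x=np.array([-np.cos(h),-np.sin(h)]); y=np.array([-np.sin(h),np.cos(h)])
        print([round(float(D[:2]@x),4),round(float(D[:2]@y),4),round(float(-(D[2] if len(D)>2 else 0)),4)])
E
python3 - <<'E'
from h import *
p,R,s=pose()
W=np.vstack([pushpath((.5622,.2625),-.088,.017,.1,[1.06],.018),pushpath((.5622,.2625),-.088,.017,.1,np.linspace(1.06,.03,11),0)])
print(W.round(4)); plan((*W[0],.10),-.1); print('push'); steps(W,-.1)
W=np.vstack([pushpath((.5735,.051),-.117,.016,.094,[1.06],.018),pushpath((.5735,.051),-.117,.016,.094,np.linspace(1.06,.03,11),0)])
print(W.round(4));  print('push'); steps(W,-.1)
E
```

```text
[[0.5678 0.3747]
 [0.5514 0.3673]
 [0.5415 0.3661]
 [0.5317 0.364 ]
 [0.5219 0.3607]
 [0.5123 0.3564]
 [0.5031 0.351 ]
 [0.4943 0.3445]
 [0.4862 0.337 ]
 [0.4788 0.3284]
 [0.4724 0.319 ]
 [0.467  0.3087]]
([0.0042, 0.0294, 0.0186], np.float64(0.004))
([0.0043, 0.0293, 0.0186], np.float64(0.004))
([0.0044, 0.0293, 0.0186], np.float64(0.004))
([0.0046, 0.0293, 0.0186], np.float64(0.004))
([0.0047, 0.0293, 0.0186], np.float64(0.004))
([0.0048, 0.0293, 0.0186], np.float64(0.004))
([0.0049, 0.0293, 0.0186], np.float64(0.004))
([0.005, 0.0292, 0.0186], np.float64(0.004))
push
[0.0156, -0.009, 0.0]
[0.0097, -0.0021, 0.0]
[0.0096, -0.0031, 0.0]
[0.0094, -0.0042, 0.0]
[0.0091, -0.0053, 0.0]
[0.0086, -0.0063, 0.0]
[0.0081, -0.0073, 0.0]
[0.0073, -0.0083, 0.0]
[0.0065, -0.0092, 0.0]
[0.0055, -0.0101, 0.0]
[0.0044, -0.0108, 0.0]
[[0.5834 0.1569]
 [0.5668 0.15  ]
 [0.5576 0.1493]
 [0.5483 0.1477]
 [0.5391 0.145 ]
 [0.5299 0.1414]
 [0.5211 0.1367]
 [0.5126 0.1309]
 [0.5047 0.1241]
 [0.4974 0.1164]
 [0.491  0.1078]
 [0.4855 0.0983]]
push
[0.0158, -0.0085, 0.0]
[0.0091, -0.0016, 0.0]
[0.0091, -0.0026, 0.0]
[0.0089, -0.0035, 0.0]
[0.0087, -0.0046, 0.0]
[0.0083, -0.0056, 0.0]
[0.0079, -0.0066, 0.0]
[0.0072, -0.0075, 0.0]
[0.0064, -0.0084, 0.0]
[0.0055, -0.0093, 0.0]
[0.0045, -0.01, 0.0]
```

Request:
jog_arm([
  {"grip": 0.0, "slide": [0.0045, 0.0295, 0.0186], "yaw": 0.004},
  {"grip": 0.0, "slide": [0.0045, 0.0295, 0.0186], "yaw": 0.004},
  {"grip": 0.0, "slide": [0.0045, 0.0295, 0.0186], "yaw": 0.004},
  {"grip": 0.0, "slide": [0.0045, 0.0295, 0.0186], "yaw": 0.004},
  {"grip": 0.0, "slide": [0.0045, 0.0295, 0.0186], "yaw": 0.004},
  {"grip": 0.0, "slide": [0.0045, 0.0295, 0.0186], "yaw": 0.004},
  {"grip": 0.0, "slide": [0.0045, 0.0295, 0.0186], "yaw": 0.004},
  {"grip": 0.0, "slide": [0.0045, 0.029, 0.0186], "yaw": 0.004},
  {"grip": 0.0, "slide": [0, 0, 0], "yaw": 0},
])

```text
time: 2.37
position: [0.5627, 0.3886, 0.0926]
eef_rot: [-0.002, 0.052, 0.999, -0.002]
contact_force: [-0.2, -0.4, -0.9]
width: 0.0005
```

Run:
```python
from h import *
p,R,s=pose(); print(p,heading(R)); plan((.568,.375,.031),-.1)
```

```text
[0.56273035 0.38863953 0.09258323] -0.10364708031053738
([-0.0033, -0.0065, 0.0308], np.float64(-0.0018))
([-0.0033, -0.0065, 0.0308], np.float64(-0.0018))
```

Request:
jog_arm([
  {"grip": 0.0, "slide": [-0.002, -0.004, 0.018], "yaw": 0},
  {"grip": 0.0, "slide": [-0.002, -0.004, 0.018], "yaw": 0},
  {"grip": 0.0, "slide": [-0.002, -0.004, 0.014], "yaw": 0},
  {"grip": 0.0, "slide": [0, 0, 0.004], "yaw": 0},
  {"grip": 0.0, "slide": [0, 0, 0], "yaw": 0},
])

```text
time: 2.78
position: [0.5627, 0.3802, 0.0351]
eef_rot: [-0.003, 0.048, 0.999, -0.003]
contact_force: [-0.4, 0.2, 0.3]
width: 0.0006
```

Run:
```python
from h import *
p,R,s=pose(); print(p,heading(R),s['contact_force']);
```

```text
[0.5627376  0.38024913 0.03514334] -0.09655384303463843 [-0.37764413  0.24579217  0.32130288]
```

Request:
jog_arm([
  {"grip": 0.0, "slide": [0.005, -0.005, 0.006], "yaw": 0},
  {"grip": 0.0, "slide": [0.009, -0.004, 0], "yaw": 0},
  {"grip": 0.0, "slide": [0.009, -0.003, 0], "yaw": 0},
  {"grip": 0.0, "slide": [0.009, -0.003, 0], "yaw": 0},
  {"grip": 0.0, "slide": [0.009, -0.004, 0], "yaw": 0},
  {"grip": 0.0, "slide": [0.009, -0.005, 0], "yaw": 0},
  {"grip": 0.0, "slide": [0.008, -0.006, 0], "yaw": 0},
  {"grip": 0.0, "slide": [0.006, -0.006, 0], "yaw": 0},
  {"grip": 0.0, "slide": [0, 0, 0], "yaw": 0},
])

```text
time: 3.53
position: [0.4884, 0.3482, 0.034]
eef_rot: [-0.001, 0.048, 0.999, -0.001]
contact_force: [0.0, 0.3, -0.6]
width: 0.0005
```

Run:
```python
from h import *
p,R,s=pose(); print(p,heading(R),s['contact_force']); save(cap('side'),'s2.png',(170,100,400,260),3.4)
for e in ((.4862,.337),(.4788,.3284),(.4724,.319),(.467,.3087)): plan((*e,.03),-.1,p=p)[-1]
```

```text
[0.48844619 0.34817478 0.03397771] -0.09695616181432154 [ 0.04865013  0.25151401 -0.56963817]
([0.0012, -0.0113, 0.004], np.float64(0.003))
([0.0077, -0.0206, 0.004], np.float64(0.003))
([0.0131, -0.0306, 0.004], np.float64(0.003))
([0.0088, -0.0207, 0.002], np.float64(0.0015))
([0.0087, -0.0207, 0.002], np.float64(0.0015))
```

View pics/s2.png

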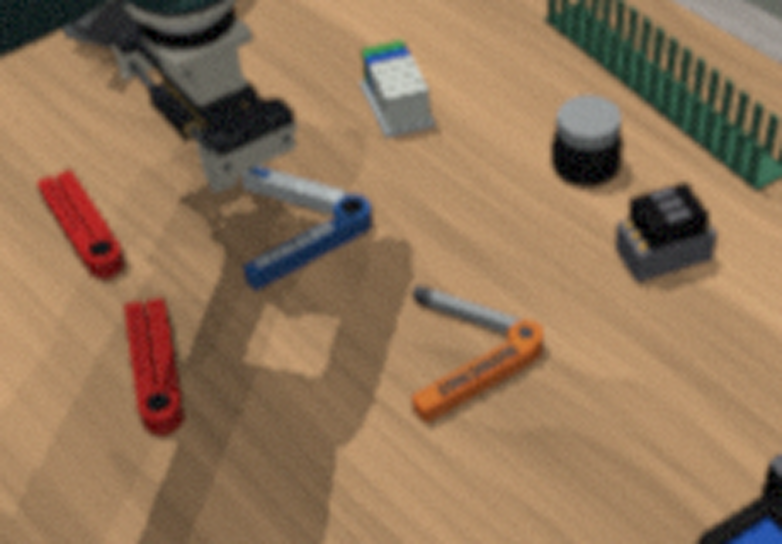

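The fingertip slid past the leg's free end without turning it much: it ran about 10 mm too far out. I'll lift, go back outside the leg and push nearer the hinge.

Request:
jog_arm([
  {"grip": 0.0, "slide": [0, 0, -0.03], "yaw": 0},
  {"grip": 0.0, "slide": [-0.01, 0, -0.03], "yaw": 0},
  {"grip": 0.0, "slide": [-0.03, 0, -0.03], "yaw": 0},
  {"grip": 0.0, "slide": [-0.03, 0, -0.02], "yaw": 0},
  {"grip": 0.0, "slide": [-0.02, 0, 0], "yaw": 0},
  {"grip": 0.0, "slide": [0, 0, 0], "yaw": 0},
])

```text
time: 4.08
position: [0.5818, 0.3396, 0.1492]
eef_rot: [0.0, 0.048, 0.999, -0.001]
contact_force: [0.1, -0.5, -0.7]
width: 0.0007
```

Run:
```python
from h import *
p,R,s=pose(); print(p,heading(R),s['contact_force']); c=cap('wrist');save(c,'w3.png')
```

```text
[0.58180362 0.33955185 0.14921266] -0.09567382586383899 [ 0.08388879 -0.46469757 -0.67619881]
```

View pics/w3.png

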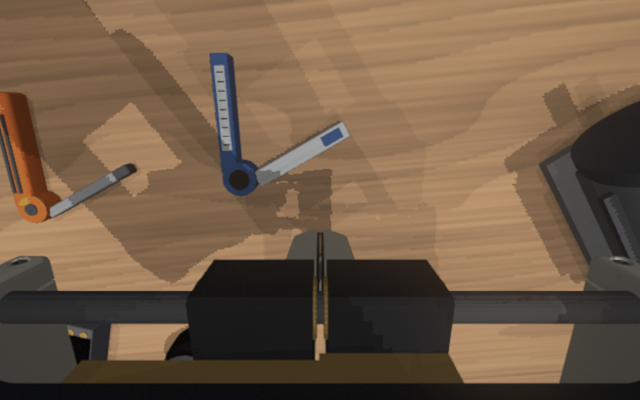

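```bash
cat >> h.py <<'E'
def meas(c,hubpx,kind,it=2):
    P=cloud(c); hub=ray(c,hubpx,.022)[0][:2]
    top=P[(P[...,2]>.012)&(P[...,2]<.03)&(np.hypot(P[...,0]-hub[0],P[...,1]-hub[1])<.13)][:,:2]
    d0=top-hub; r=np.hypot(*d0.T); a=np.arctan2(d0[:,1],-d0[:,0])
    h,e=np.histogram(a[r>.05],60,(-1,2))
    out={'hub':hub.round(4)}
    f0=e[:-1][h>15]; 
    for lab,sel in (('fixed',(a<f0[0]+.3)&(a>f0[0]-.1)&(r>.035)),('swing',(a>f0[-1]-.3)&(r>.035))):
        q=top[sel]
        if len(q)<20: continue
        l=cv2.fitLine(q.astype(np.float32),cv2.DIST_HUBER,0,.001,.001).ravel(); d=l[:2]*(-1 if l[0]>0 else 1)
        n=np.array([-d[1],d[0]]); off=(q-hub)@n
        out[lab]=(round(float(np.arctan2(d[1],-d[0])),3),np.percentile(off,[2,50,98]).round(4),((q-hub)@d).max().round(4),len(q))
    return out
E
python3 - <<'E'
from h import *
c=load('wrist'); p,R,s=pose()
m=meas(c,(240,180),'g'); print(m)
print(p)
for r in (.08,):
    W=pushpath(m['hub'],-m['fixed'][0],.017,r,np.linspace(1.06,.05,11),0); print(W.round(4))
print(pushpath(m['hub'],-m['fixed'][0],.017,.08,[1.06],.02))
E
```

```text
{'hub': array([0.5631, 0.2634]), 'fixed': (0.053, array([0.0004, 0.0074, 0.0157]), np.float64(0.1145), 1698), 'swing': (1.144, array([-0.016 , -0.0081, -0.0004]), np.float64(0.113), 1433)}
[0.58072618 0.33981491 0.1494511 ]
[[0.5578 0.35  ]
 [0.5499 0.3495]
 [0.5419 0.3482]
 [0.5339 0.346 ]
 [0.526  0.343 ]
 [0.5182 0.339 ]
 [0.5109 0.3341]
 [0.5039 0.3283]
 [0.4976 0.3216]
 [0.4919 0.3142]
 [0.4871 0.306 ]]
[[0.57571051 0.35879662]]
```

Request:
jog_arm([
  {"grip": 0.0, "slide": [0.001, 0.002, 0.03], "yaw": 0},
  {"grip": 0.0, "slide": [0.001, 0.002, 0.03], "yaw": 0},
  {"grip": 0.0, "slide": [0.001, 0.002, 0.025], "yaw": 0},
  {"grip": 0.0, "slide": [0, 0, 0.012], "yaw": 0},
  {"grip": 0.0, "slide": [0, 0, 0.005], "yaw": 0},
  {"grip": 0.0, "slide": [0, 0, 0], "yaw": 0},
])

```text
time: 4.63
position: [0.5766, 0.3468, 0.0441]
eef_rot: [0.0, 0.048, 0.999, -0.0]
contact_force: [0.1, 0.3, 0.9]
width: 0.0005
```

Run:
```python
from h import *
p,R,s=pose(); print(p,heading(R),s['contact_force'])
```

```text
[0.57661602 0.34679811 0.04406812] -0.09601528467268805 [0.08051167 0.33673929 0.91517953]
```

Request:
jog_arm([
  {"grip": 0.0, "slide": [0, 0, 0.008], "yaw": 0},
  {"grip": 0.0, "slide": [0, 0, 0.006], "yaw": 0},
  {"grip": 0.0, "slide": [0.006, 0, 0], "yaw": 0},
  {"grip": 0.0, "slide": [0.008, 0, 0], "yaw": 0},
  {"grip": 0.0, "slide": [0.008, -0.0005, 0], "yaw": 0},
  {"grip": 0.0, "slide": [0.008, -0.0015, 0], "yaw": 0},
  {"grip": 0.0, "slide": [0.007, -0.002, 0], "yaw": 0},
  {"grip": 0.0, "slide": [0, 0, 0], "yaw": 0},
])

```text
time: 5.3
position: [0.5367, 0.3474, 0.0341]
eef_rot: [0.003, 0.048, 0.999, 0.001]
contact_force: [0.7, 0.7, -0.1]
width: -0.0001
```

Run:
```python
from h import *
p,R,s=pose(); print(p,heading(R),s['contact_force'])
c=cap('side'); save(c,'s4.png',(170,100,400,260),3.4)
```

```text
[0.5366802  0.3474211  0.03413099] -0.09581510626576217 [ 0.70027288  0.74181541 -0.08712145]
```

View pics/s4.png

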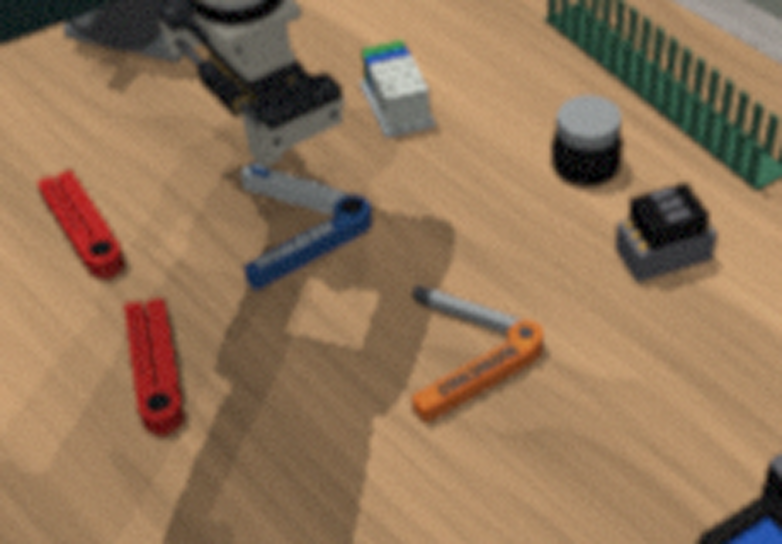

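Run:
```python
from h import *
c=load('side'); p,R,s=pose()
for q in ([.0085,.0175,.025],[.0085,-.0175,.025],[-.0085,-.0175,.025],[-.0085,.0175,.025],[0,0,.025]):
    w=p+R@q; u=proj(c,w)[0]; print(w.round(4),((u-[170,100])*3.4).round())
for k,b in (('alend',(244,172)),('hub',(352,207)),('blueend',(256,272))):
    print(k,ray(c,(170+b[0]/3.4,100+b[1]/3.4),.02)[0].round(4))
P=cloud(c); print(P[150,246],P[151,243],P[144:152,244:252,2].round(3))
```

```text
[0.5306 0.3659 0.0093] [254. 173.]
[0.5273 0.331  0.0092] [274. 194.]
[0.5442 0.3294 0.0093] [290. 186.]
[0.5475 0.3642 0.0094] [270. 166.]
[0.5374 0.3476 0.0093] [272. 180.]
alend [0.519  0.3633 0.02  ]
hub [0.5621 0.2606 0.02  ]
blueend [0.4526 0.2541 0.02  ]
[0.5321978  0.36001192 0.01645012] [0.52187958 0.36122954 0.01787731] [[ 0.047  0.054  0.058  0.063  0.124  0.126  0.123  0.122]
 [ 0.041  0.045  0.053  0.058  0.06   0.125  0.123  0.121]
 [ 0.857  0.045  0.049  0.055  0.054  0.051  0.054  0.048]
 [-0.003  0.04   0.045  0.049  0.05   0.048  0.047  0.044]
 [-0.002  0.036  0.04   0.045  0.049  0.045 -0.003 -0.002]
 [ 0.019  0.018  0.033  0.039 -0.001 -0.001  0.002 -0.003]
 [ 0.02   0.021  0.016  0.018  0.02   0.02  -0.003  0.002]
 [ 0.018  0.018  0.02   0.021  0.022  0.02   0.023  0.018]]
```

Run:
```python
from h import *
c=load('side'); P=cloud(c)
for v in range(140,151,2): print(v,[tuple(P[v,u].round(3)) for u in range(242,264,4)])
print(proj(c,[.5367,.3474,.034]), )
save(c,'s4z.png',(225,120,285,180),10)
```

```text
140 [(np.float64(0.561), np.float64(0.425), np.float64(-0.0)), (np.float64(0.522), np.float64(0.332), np.float64(0.08)), (np.float64(0.493), np.float64(0.26), np.float64(0.143)), (np.float64(0.508), np.float64(0.263), np.float64(0.132)), (np.float64(0.519), np.float64(0.262), np.float64(0.126)), (np.float64(0.533), np.float64(0.262), np.float64(0.118))]
142 [(np.float64(0.556), np.float64(0.418), np.float64(-0.002)), (np.float64(0.524), np.float64(0.338), np.float64(0.068)), (np.float64(0.495), np.float64(0.265), np.float64(0.132)), (np.float64(0.507), np.float64(0.264), np.float64(0.125)), (np.float64(0.519), np.float64(0.263), np.float64(0.119)), (np.float64(0.602), np.float64(0.372), np.float64(0.0))]
144 [(np.float64(0.551), np.float64(0.413), np.float64(-0.004)), (np.float64(0.525), np.float64(0.341), np.float64(0.058)), (np.float64(0.495), np.float64(0.267), np.float64(0.123)), (np.float64(0.579), np.float64(0.385), np.float64(-0.003)), (np.float64(0.586), np.float64(0.373), np.float64(0.0)), (np.float64(0.595), np.float64(0.363), np.float64(0.001))]
146 [(np.float64(0.546), np
[... 386 characters left out ...]
t64(0.001)), (np.float64(0.524), np.float64(0.344), np.float64(0.04)), (np.float64(0.558), np.float64(0.379), np.float64(-0.003)), (np.float64(0.567), np.float64(0.369), np.float64(-0.003)), (np.float64(0.575), np.float64(0.358), np.float64(-0.001)), (np.float64(0.587), np.float64(0.354), np.float64(-0.005))]
150 [(np.float64(0.522), np.float64(0.366), np.float64(0.019)), (np.float64(0.532), np.float64(0.36), np.float64(0.016)), (np.float64(0.552), np.float64(0.37), np.float64(-0.003)), (np.float64(0.562), np.float64(0.362), np.float64(-0.003)), (np.float64(0.57), np.float64(0.352), np.float64(-0.001)), (np.float64(0.579), np.float64(0.343), np.float64(-0.001))]
[[248.8683625  147.07088779]]
```

View pics/s4z.png

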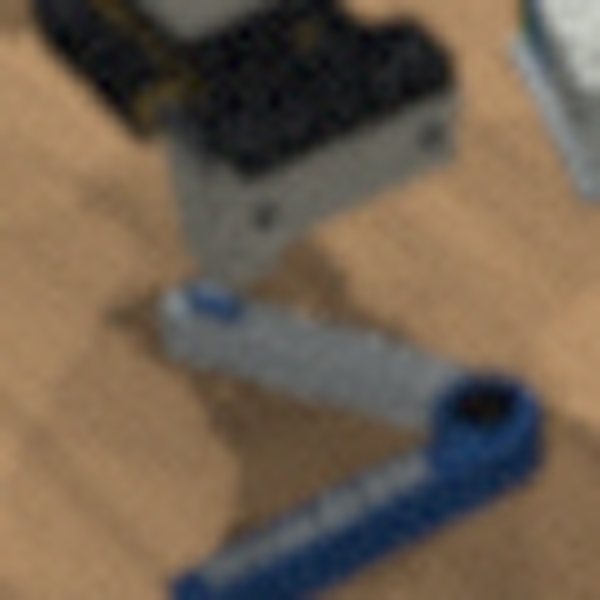

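Run:
```python
from h import *
p,R,s=pose()
W=np.vstack([p[:2],pushpath((.5625,.263),-.08,.017,.085,np.linspace(.8,.04,9),0,.004,.008)]); print(W.round(4)); steps(W,-.096)
```

```text
[[0.5372 0.3476]
 [0.528  0.3448]
 [0.5206 0.3413]
 [0.5134 0.3371]
 [0.5066 0.3321]
 [0.5003 0.3265]
 [0.4946 0.3202]
 [0.4894 0.3134]
 [0.4849 0.306 ]
 [0.4811 0.2981]]
[0.0089, -0.0037, 0.0]
[0.0071, -0.0042, 0.0]
[0.0067, -0.0049, 0.0]
[0.0063, -0.0056, 0.0]
[0.0057, -0.0062, 0.0]
[0.0052, -0.0068, 0.0]
[0.0045, -0.0073, 0.0]
[0.0038, -0.0078, 0.0]
[0.003, -0.0082, 0.0]
```

Request:
jog_arm([
  {"grip": 0.0, "slide": [0.008, -0.0045, 0.001], "yaw": 0},
  {"grip": 0.0, "slide": [0.0065, -0.0055, 0], "yaw": 0},
  {"grip": 0.0, "slide": [0.006, -0.006, 0], "yaw": 0},
  {"grip": 0.0, "slide": [0.006, -0.006, 0], "yaw": 0},
  {"grip": 0.0, "slide": [0.005, -0.006, 0], "yaw": 0},
  {"grip": 0.0, "slide": [0, 0, 0], "yaw": 0},
])

```text
time: 5.85
position: [0.4997, 0.3198, 0.0331]
eef_rot: [0.003, 0.048, 0.999, 0.001]
contact_force: [-0.3, 0.1, 0.2]
width: 0.0002
```

Run:
```python
from h import *
p,R,s=pose(); print(p,heading(R),s['contact_force'])
c=cap('side'); save(c,'s5.png',(170,100,400,260),3.4)
for t in ((.4894,.3134),(.4811,.2981)): steps([p[:2],t],-.096)
```

```text
[0.49974439 0.31983117 0.03308553] -0.09581473829185594 [-0.31581252  0.05508752  0.15490389]
[0.0097, -0.0074, 0.0]
[0.0165, -0.0234, 0.0]
```

View pics/s5.png

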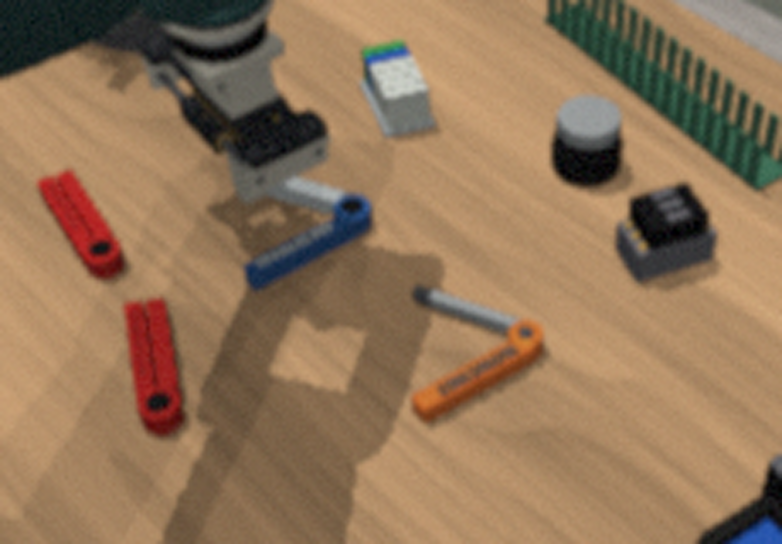

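Run:
```python
from h import *
c=load('side'); p,R,s=pose(); print(proj(c,[p,p+[0,0,-.019],p+[0,0,-.025]]))
P=cloud(c)
for v in range(146,162,2): print(v,[[float(x) for x in P[v,u].round(3)] for u in range(238,258,4)])
save(c,'s5z.png',(225,120,285,180),10)
c=cap('scene'); save(c,'c5z.png',(370,180,450,260),8)
print(proj(c,[p,p+[0,0,-.025]]))
```

```text
[[244.48609509 157.33128964]
 [245.34917068 161.94119301]
 [245.61748002 163.37430058]]
146 [[0.462, 0.275, 0.131], [0.453, 0.236, 0.161], [0.462, 0.231, 0.159], [0.471, 0.228, 0.155], [0.483, 0.228, 0.148]]
148 [[0.489, 0.327, 0.073], [0.062, -0.472, 0.857], [0.458, 0.226, 0.158], [0.472, 0.231, 0.145], [0.483, 0.228, 0.141]]
150 [[0.488, 0.328, 0.065], [0.455, 0.244, 0.141], [0.459, 0.23, 0.147], [0.473, 0.234, 0.137], [0.485, 0.234, 0.129]]
152 [[0.489, 0.332, 0.054], [0.486, 0.304, 0.074], [0.461, 0.236, 0.136], [0.472, 0.235, 0.129], [0.484, 0.233, 0.123]]
154 [[0.514, 0.383, -0.004], [0.487, 0.307, 0.063], [0.46, 0.236, 0.129], [0.471, 0.235, 0.122], [0.538, 0.326, 0.019]]
156 [[0.507, 0.372, -0.001], [0.486, 0.308, 0.056], [0.459, 0.236, 0.122], [0.529, 0.337, 0.009], [0.535, 0.322, 0.015]]
158 [[0.504, 0.368, -0.004], [0.487, 0.312, 0.045], [0.496, 0.305, 0.044], [0.53, 0.341, -0.003], [0.535, 0.325, 0.005]]
160 [[0.496, 0.356, -0.0], [0.488, 0.317, 0.033], [0.515, 0.341, -0.002], [0.524, 0.331, -0.001], [0.533, 0.323, -0.001]]
[[419.73833524 225.38247134]
 [418.08601502 231.4835126 ]]
```

View pics/s5z.png

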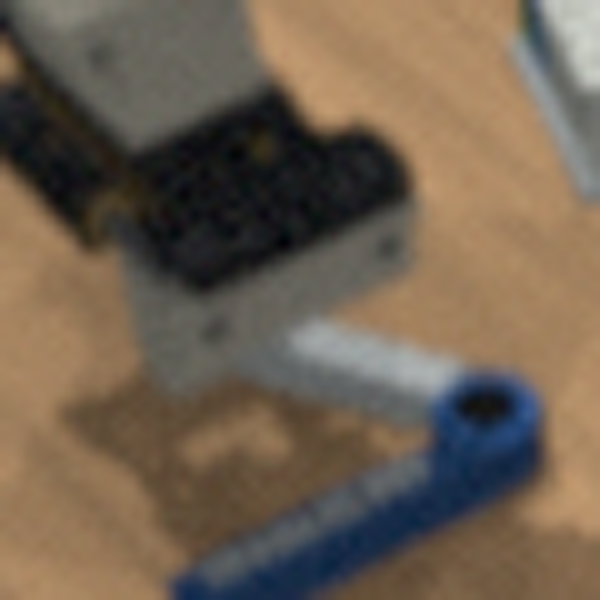

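View pics/c5z.png

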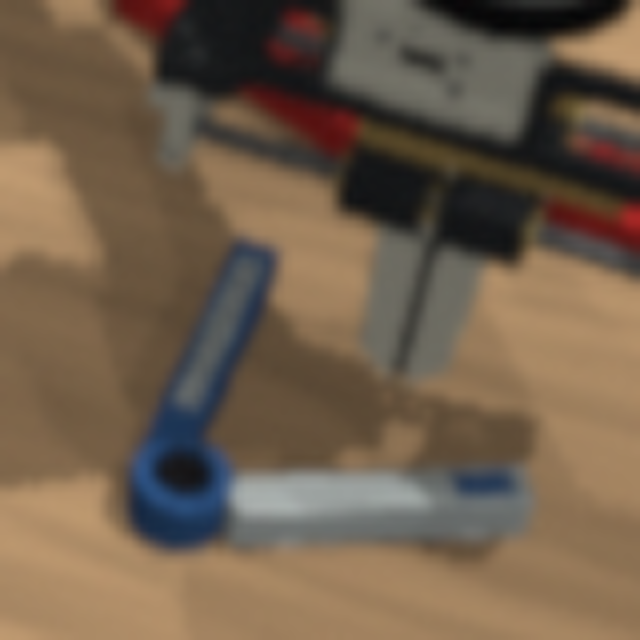

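Run:
```python
from h import *
c=cap('wrist'); p,R,s=pose(); P=cloud(c); T=(P-p)@R
for v in range(226,262,4): print(v,[[float(x) for x in T[v,u].round(3)] for u in (300,310,320,330,340)])
print(proj(c,p+R@[0,0,.025]),proj(c,p), env.state()['width'])
```

```text
226 [[0.0, -0.013, 0.032], [0.0, -0.007, 0.032], [-0.001, 0.0, 0.034], [-0.0, 0.007, 0.033], [-0.001, 0.014, 0.034]]
230 [[-0.003, -0.014, 0.033], [0.011, -0.005, -0.003], [-0.003, 0.0, 0.033], [-0.004, 0.007, 0.035], [-0.003, 0.014, 0.032]]
234 [[0.011, -0.011, -0.008], [0.011, -0.005, -0.008], [0.01, 0.0, -0.005], [0.011, 0.006, -0.008], [0.011, 0.011, -0.008]]
238 [[0.011, -0.01, -0.015], [0.011, -0.005, -0.013], [0.009, 0.0, -0.009], [0.01, 0.006, -0.012], [0.011, 0.011, -0.013]]
242 [[0.011, -0.01, -0.019], [0.011, -0.005, -0.019], [0.009, 0.0, -0.016], [0.011, 0.005, -0.019], [0.011, 0.011, -0.019]]
246 [[0.011, -0.01, -0.024], [0.011, -0.005, -0.024], [0.009, 0.0, -0.02], [0.011, 0.005, -0.024], [0.011, 0.01, -0.024]]
250 [[0.01, -0.01, -0.028], [0.011, -0.005, -0.029], [0.076, 0.0, -0.168], [0.011, 0.005, -0.029], [0.01, 0.01, -0.028]]
254 [[0.011, -0.009, -0.033], [0.011, -0.005, -0.033], [0.009, 0.0, -0.03], [0.011, 0.005, -0.034], [0.011, 0.01, -0.033]]
258 [[0.011, -0.009, -0.038], [0.011, -0.004, -0.037], [0.009, 0.0, -0.034], [0.076, 0.0, -0.168], [0.011, 0.009, -0.037]]
[[319.59419975 229.99824288]] [[319.55668725 245.76406041]] 0.00015578070721955186
```

Both cameras show the visible fingertips about at the reported TCP height (scene (420,227)), not 25 mm below it, so the fingers passed over the leg. I'll measure the tip offset accurately.

Run:
```python
from h import *
p,R,s=pose(); c=load('scene'); w=load('wrist'); d=load('side')
for z in (-.005,0,.005,.01,.025): print(z,proj(c,[p+R@[-.011,0,z],p+R@[.011,0,z]]).round(1).tolist(),proj(w,p+R@[.011,0,z]).round(1).tolist())
T=(cloud(w)-p)@R; 
for u in (300,305,310,332,338,344): 
    col=T[200:260,u]; k=np.nonzero(abs(col[:,0]-.011)<.003)[0]; print(u,200+k[0],col[k[0]].round(4))
```

```text
-0.005 [[419.1, 227.1], [421.4, 221.6]] [[319.5, 231.5]]
0 [[418.8, 228.3], [421.1, 222.9]] [[319.5, 228.2]]
0.005 [[418.4, 229.6], [420.7, 224.2]] [[319.5, 225.1]]
0.01 [[418.1, 230.8], [420.4, 225.4]] [[319.6, 222.2]]
0.025 [[417.1, 234.5], [419.4, 229.1]] [[319.6, 214.3]]
300 207 [ 0.0135 -0.0133  0.0332]
305 207 [ 0.0132 -0.0099  0.034 ]
310 206 [ 0.0136 -0.0066  0.0351]
332 207 [0.0135 0.0084 0.0331]
338 206 [0.014  0.0125 0.0338]
344 207 [0.0135 0.0166 0.0329]
```

Run:
```python
from h import *
p,R,s=pose(); print(p); plan((.577,.350,.05),-.1,vmax=.02)
```

```text
[0.5009195  0.32083555 0.03331264]
([-0.0146, 0.0073, -0.0033], np.float64(0.0008))
([-0.0146, 0.0073, -0.0033], np.float64(0.0008))
([-0.0146, 0.0073, -0.0033], np.float64(0.0008))
([-0.0146, 0.0073, -0.0033], np.float64(0.0008))
([-0.0146, 0.0073, -0.0033], np.float64(0.0008))
```

Request:
jog_arm([
  {"grip": 0.0, "slide": [-0.012, 0.003, -0.014], "yaw": 0},
  {"grip": 0.0, "slide": [-0.018, 0.006, 0], "yaw": 0},
  {"grip": 0.0, "slide": [-0.018, 0.006, 0], "yaw": 0},
  {"grip": 0.0, "slide": [-0.014, 0.006, 0], "yaw": 0},
  {"grip": 0.0, "slide": [-0.008, 0.002, 0], "yaw": 0},
  {"grip": 0.0, "slide": [0, 0, 0.01], "yaw": 0},
  {"grip": 0.0, "slide": [0, 0, 0.01], "yaw": 0},
  {"grip": 0.0, "slide": [0, 0, 0.005], "yaw": 0},
  {"grip": 0.0, "slide": [0, 0, 0], "yaw": 0},
])

```text
time: 6.75
position: [0.5759, 0.3382, 0.0197]
eef_rot: [0.003, 0.048, 0.999, 0.001]
contact_force: [-0.1, -0.3, -0.4]
width: 0.0007
```

Run:
```python
from h import *
p,R,s=pose(); print(p,heading(R),s['contact_force'])
c=cap('scene'); save(c,'c6z.png',(370,180,450,260),8)
```

```text
[0.57592819 0.33823953 0.01970312] -0.09552427857339696 [-0.13216    -0.34142465 -0.44766146]
```

View pics/c6z.png

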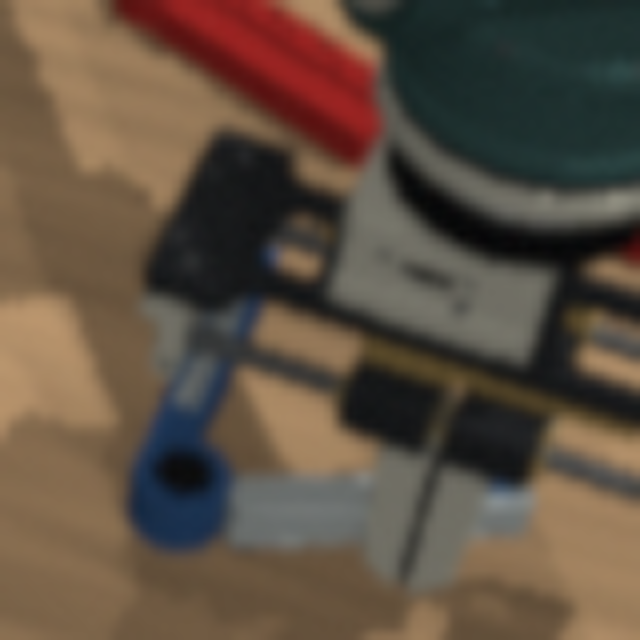

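Request:
jog_arm([
  {"grip": 0.0, "slide": [-0.004, 0.002, 0.008], "yaw": 0},
  {"grip": 0.0, "slide": [0, 0.001, 0.005], "yaw": 0},
  {"grip": 0.0, "slide": [0, 0, 0.002], "yaw": 0},
  {"grip": 0.0, "slide": [0, 0, 0], "yaw": 0},
])

```text
time: 7.13
position: [0.5797, 0.3412, 0.0039]
eef_rot: [0.003, 0.047, 0.999, 0.002]
contact_force: [1.0, 0.7, -0.9]
width: 0.0001
```

Run:
```python
from h import *
p,R,s=pose(); print(p,heading(R),s['contact_force'])
c=cap('scene'); save(c,'c7z.png',(370,180,450,260),8)
```

```text
[0.57965239 0.34117663 0.00394008] -0.09489450997744031 [ 0.96885342  0.68195141 -0.89862229]
```

View pics/c7z.png

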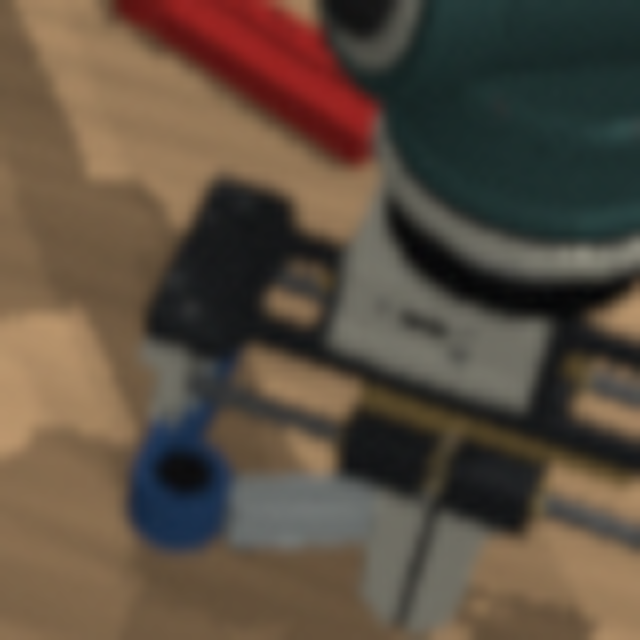

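Run:
```python
from h import *
p,R,s=pose()
W=np.vstack([p[:2],pushpath((.5625,.263),-.08,.017,.08,np.linspace(1.05,.04,11),0,.011,.0145)]); print(W.round(4)); steps(W,-.096)
```

```text
[[0.5797 0.3412]
 [0.559  0.3498]
 [0.5508 0.3493]
 [0.5425 0.348 ]
 [0.5342 0.3457]
 [0.526  0.3424]
 [0.5181 0.3382]
 [0.5106 0.3331]
 [0.5036 0.3271]
 [0.4972 0.3202]
 [0.4916 0.3125]
 [0.4869 0.3041]]
[0.0214, 0.0066, 0.0]
[0.0081, -0.0013, 0.0]
[0.0081, -0.0022, 0.0]
[0.008, -0.0031, 0.0]
[0.0078, -0.004, 0.0]
[0.0075, -0.0049, 0.0]
[0.007, -0.0058, 0.0]
[0.0064, -0.0067, 0.0]
[0.0057, -0.0075, 0.0]
[0.0049, -0.0082, 0.0]
[0.0039, -0.0088, 0.0]
```

Request:
jog_arm([
  {"grip": 0.0, "slide": [0.009, 0.002, 0], "yaw": 0},
  {"grip": 0.0, "slide": [0.009, 0.001, 0], "yaw": 0},
  {"grip": 0.0, "slide": [0.008, 0, 0], "yaw": 0},
  {"grip": 0.0, "slide": [0.008, -0.002, 0], "yaw": 0},
  {"grip": 0.0, "slide": [0.008, -0.003, 0], "yaw": 0},
  {"grip": 0.0, "slide": [0.007, -0.004, 0], "yaw": 0},
  {"grip": 0.0, "slide": [0, 0, 0], "yaw": 0},
])

```text
time: 7.77
position: [0.5246, 0.3403, 0.0049]
eef_rot: [0.004, 0.047, 0.999, 0.002]
contact_force: [-0.8, -0.2, 0.3]
width: 0.0004
```

Run:
```python
from h import *
p,R,s=pose(); print(p,heading(R),s['contact_force'])
c=cap('side'); save(c,'s8.png',(170,100,400,260),3.4)
for t in ((.5036,.3271),(.4916,.3125),(.4869,.3041)): steps([p[:2],t],-.096)
```

```text
[0.52455409 0.34025075 0.00492398] -0.09414381944072181 [-0.8118962  -0.20078171  0.27820218]
[0.0196, -0.0151, 0.0]
[0.0301, -0.0308, 0.0]
[0.034, -0.0396, 0.0]
```

View pics/s8.png

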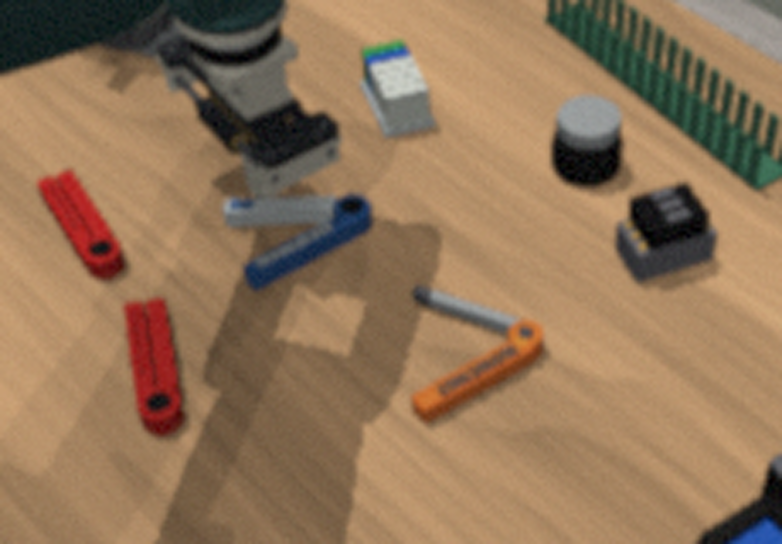

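The leg is swinging shut now, with its tip at crop (237,210). I'll carry on along the arc.

Request:
jog_arm([
  {"grip": 0.0, "slide": [0.006, -0.005, 0], "yaw": 0},
  {"grip": 0.0, "slide": [0.006, -0.006, 0], "yaw": 0},
  {"grip": 0.0, "slide": [0.006, -0.006, 0], "yaw": 0},
  {"grip": 0.0, "slide": [0.005, -0.006, 0], "yaw": 0},
  {"grip": 0.0, "slide": [0.004, -0.006, 0], "yaw": 0},
  {"grip": 0.0, "slide": [0, 0, 0], "yaw": 0},
])

```text
time: 8.32
position: [0.4929, 0.311, 0.0048]
eef_rot: [0.004, 0.047, 0.999, 0.002]
contact_force: [-1.0, -0.0, 0.2]
width: 0.0005
```

Run:
```python
from h import *
p,R,s=pose(); print(p,heading(R),s['contact_force'])
c=cap('side'); save(c,'s9.png',(170,100,400,260),3.4)
for t in ((.4916,.3125),(.4869,.3041)): steps([p[:2],t],-.096)
```

```text
[0.49291746 0.31097846 0.00477847] -0.09478826836379883 [-1.02591365 -0.02814492  0.18650796]
[0.0015, 0.0014, 0.0]
[0.0053, -0.0074, 0.0]
```

View pics/s9.png

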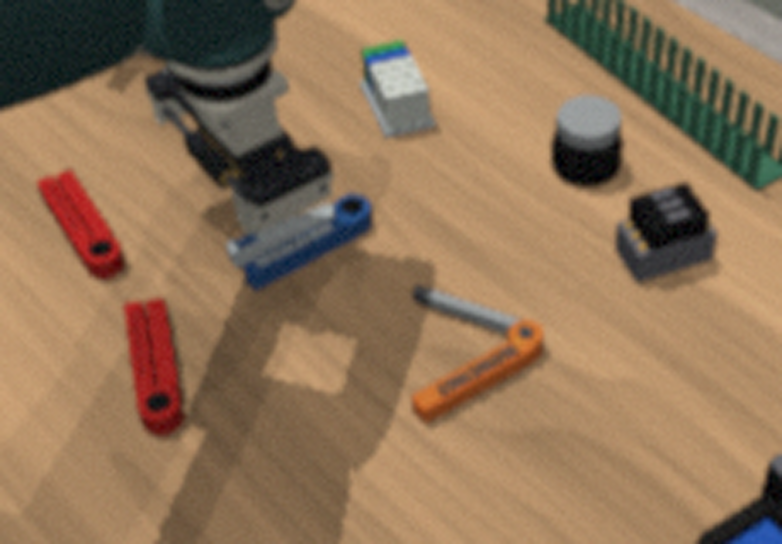

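Request:
jog_arm([
  {"grip": 0.0, "slide": [0.001, -0.004, 0], "yaw": 0},
  {"grip": 0.0, "slide": [0.001, -0.004, 0], "yaw": 0},
  {"grip": 0.0, "slide": [0, -0.001, 0], "yaw": 0},
  {"grip": 0.0, "slide": [0, 0.003, 0], "yaw": 0},
  {"grip": 0.0, "slide": [0, 0.006, -0.005], "yaw": 0},
  {"grip": 0.0, "slide": [0, 0, -0.03], "yaw": 0},
  {"grip": 0.0, "slide": [-0.03, -0.02, -0.02], "yaw": 0},
  {"grip": 0.0, "slide": [-0.035, -0.03, -0.01], "yaw": 0},
  {"grip": 0.0, "slide": [-0.03, -0.03, -0.005], "yaw": 0},
  {"grip": 0.0, "slide": [-0.01, -0.02, 0], "yaw": 0},
  {"grip": 0.0, "slide": [0, 0, 0], "yaw": 0},
])

```text
time: 9.28
position: [0.5882, 0.2038, 0.0802]
eef_rot: [0.005, 0.045, 0.999, 0.002]
contact_force: [-0.0, 0.4, 0.1]
width: 0.0003
```

Run:
```python
from h import *
p,R,s=pose(); print(p,heading(R),s['contact_force'])
c=cap('wrist'); save(c,'w10.png')
```

```text
[0.58821217 0.20382688 0.08017732] -0.08979758270669969 [-0.011846    0.38103525  0.06010003]
```

View pics/w10.png

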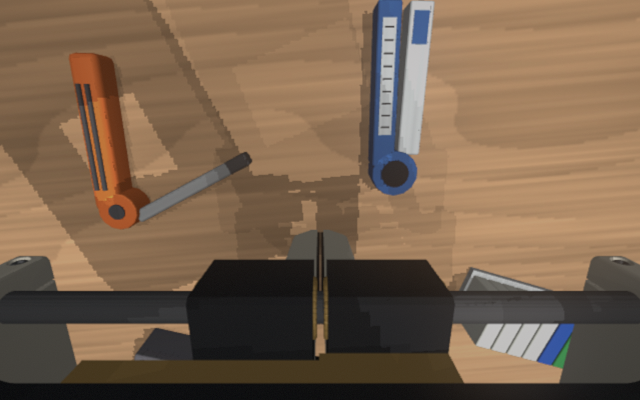

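The wrist view shows the gauge almost shut: legs at (385,70) and (415,70), hub (395,173). Next I'll measure its remaining angle and the keyset.

Run:
```python
from h import *
c=load('wrist'); p,R,s=pose()
hsv=cv2.cvtColor(c['color'],cv2.COLOR_RGB2HSV)
def edge(a,b,z=.021):
    A,B=ray(c,[a,b],z)[:,:2]; d=B-A; return np.arctan2(d[1],-d[0])
print('blue axis',edge((371,168),(373,2)), 'hub',ray(c,(394.5,173),.022))
# al leg: bright low-sat mask ; fit edges
m=((hsv[...,1]<60)&(hsv[...,2]>110)).astype(np.uint8); m[:, :398]=0; m[:,440:]=0; m[155:]=0
v,u=np.nonzero(m); w=ray(c,np.c_[u,v],.0205)[:,:2].astype(np.float32); l=cv2.fitLine(w,cv2.DIST_HUBER,0,.001,.001).ravel(); print('al',np.arctan2(abs(l[1])*np.sign(-l[1]*l[0]),abs(l[0])),len(w))
b=cv2.inRange(hsv,(100,110,40),(125,255,255)); b[:, 405:]=0;b[145:]=0;b[:,:360]=0
v,u=np.nonzero(b);w=ray(c,np.c_[u,v],.022)[:,:2].astype(np.float32)
# left (outer) edge
le=[]
for r in range(5,140):
    k=u[v==r]
    if len(k): le.append((k.min(),r))
w=ray(c,le,.022)[:,:2].astype(np.float32); l=cv2.fitLine(w,cv2.DIST_HUBER,0,.001,.001).ravel(); print('blue outer edge',np.arctan2(abs(l[1])*np.sign(-l[1]*l[0]),abs(l[0])))
ri=[]; re=[]
g=((hsv[...,1]<60)&(hsv[...,2]>110))
for r in range(5,148):
    k=np.nonzero(g[r,402:440])[0]
    if len(k): re.append((402+k.max(),r)); ri.append((402+k.min(),r))
for e in (re,ri):
    w=ray(c,e,.0205)[:,:2].astype(np.float32); l=cv2.fitLine(w,cv2.DIST_HUBER,0,.001,.001).ravel(); print('al edge',np.arctan2(abs(l[1])*np.sign(-l[1]*l[0]),abs(l[0])))
m=meas(c,(118,212),'k'); print(m)
W=pushpath(m['hub'],-.117,.016,.078,[1.06],.02,.011,.0145); W=np.vstack([W,pushpath(m['hub'],-.117,.016,.078,np.linspace(1.06,0,11),0,.011,.0145)])
print(W.round(4)); plan((*W[0],.05),-.1)
steps(W,-.1)
```

```text
blue axis 0.056403199022958705 hub [[0.56223637 0.2623885  0.022     ]]
al 0.09884643 3035
blue outer edge 0.076504886
al edge 0.107627556
al edge 0.07854196
{'hub': array([0.5733, 0.0511]), 'fixed': (0.1, array([0.0003, 0.0066, 0.0157]), np.float64(0.1121), 2556), 'swing': (0.449, array([-0.0789, -0.0576, -0.031 ]), np.float64(0.0749), 1506)}
[[0.5919 0.1433]
 [0.5734 0.1356]
 [0.5651 0.1355]
 [0.5567 0.1345]
 [0.5482 0.1324]
 [0.5398 0.1294]
 [0.5316 0.1253]
 [0.5238 0.1202]
 [0.5166 0.1142]
 [0.51   0.1072]
 [0.5043 0.0993]
 [0.4994 0.0907]]
([-0.0048, -0.0306, 0.0151], np.float64(0.0051))
([-0.005, -0.0306, 0.0151], np.float64(0.0051))
[0.0176, -0.0095, 0.0]
[0.0083, -0.001, 0.0]
[0.0083, -0.0019, 0.0]
[0.0082, -0.0029, 0.0]
[0.008, -0.0039, 0.0]
[0.0077, -0.0049, 0.0]
[0.0072, -0.0058, 0.0]
[0.0066, -0.0068, 0.0]
[0.0058, -0.0076, 0.0]
[0.005, -0.0084, 0.0]
[0.004, -0.0091, 0.0]
```

Request:
jog_arm([
  {"grip": 0.0, "slide": [-0.003, -0.02, 0.012], "yaw": 0.005},
  {"grip": 0.0, "slide": [-0.003, -0.02, 0.012], "yaw": 0.005},
  {"grip": 0.0, "slide": [-0.002, -0.012, 0.01], "yaw": 0},
  {"grip": 0.0, "slide": [0, -0.003, 0.015], "yaw": 0},
  {"grip": 0.0, "slide": [0, 0, 0.01], "yaw": 0},
  {"grip": 0.0, "slide": [0, 0, 0.003], "yaw": 0},
  {"grip": 0.0, "slide": [0, 0, 0], "yaw": 0},
])

```text
time: 9.92
position: [0.5912, 0.1541, 0.0162]
eef_rot: [0.006, 0.049, 0.999, 0.004]
contact_force: [-0.7, -0.2, 0.2]
width: 0.0005
```

Run:
```python
from h import *
p,R,s=pose(); print(p,heading(R),s['contact_force'])
```

```text
[0.59115382 0.15407279 0.01620893] -0.09715308000607181 [-0.66603956 -0.179628    0.21777896]
```

Request:
jog_arm([
  {"grip": 0.0, "slide": [-0.002, -0.009, 0.006], "yaw": 0},
  {"grip": 0.0, "slide": [0, -0.006, 0.006], "yaw": 0},
  {"grip": 0.0, "slide": [0.009, -0.003, 0.001], "yaw": 0},
  {"grip": 0.0, "slide": [0.009, -0.002, 0], "yaw": 0},
  {"grip": 0.0, "slide": [0.008, -0.001, 0], "yaw": 0},
  {"grip": 0.0, "slide": [0.008, -0.002, 0], "yaw": 0},
  {"grip": 0.0, "slide": [0.008, -0.003, 0], "yaw": 0},
  {"grip": 0.0, "slide": [0.007, -0.004, 0], "yaw": 0},
  {"grip": 0.0, "slide": [0, 0, 0], "yaw": 0},
])

```text
time: 10.67
position: [0.5364, 0.1284, 0.0032]
eef_rot: [0.007, 0.047, 0.999, 0.004]
contact_force: [0.0, -0.5, -1.1]
width: 0.0002
```

Run:
```python
from h import *
p,R,s=pose(); print(p,heading(R),s['contact_force'])
c=cap('side'); save(c,'s11.png',(170,100,400,260),3.4)
for t in ((.5316,.1253),(.51,.1072),(.5043,.0993),(.4994,.0907)): steps([p[:2],t],-.096)
```

```text
[0.53638312 0.12836538 0.00316127] -0.09476502000708775 [ 0.01682553 -0.54959065 -1.12099215]
[0.0045, -0.0035, 0.0]
[0.0242, -0.0236, 0.0]
[0.0291, -0.032, 0.0]
[0.0332, -0.041, 0.0]
```

View pics/s11.png

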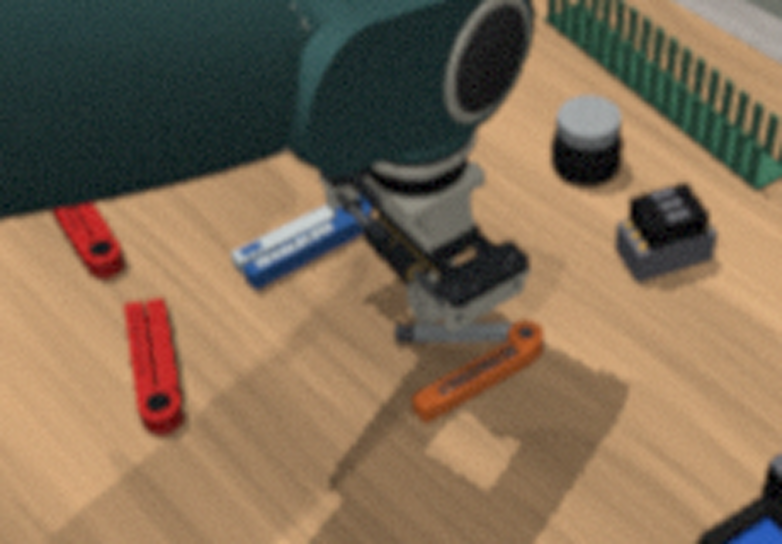

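The gauge looks shut and the key is swinging. I'll finish the key.

Request:
jog_arm([
  {"grip": 0.0, "slide": [0.006, -0.005, 0], "yaw": 0},
  {"grip": 0.0, "slide": [0.006, -0.005, 0], "yaw": 0},
  {"grip": 0.0, "slide": [0.006, -0.006, 0], "yaw": 0},
  {"grip": 0.0, "slide": [0.005, -0.006, 0], "yaw": 0},
  {"grip": 0.0, "slide": [0.004, -0.006, 0], "yaw": 0},
  {"grip": 0.0, "slide": [0, 0, 0], "yaw": 0},
])

```text
time: 11.22
position: [0.505, 0.1007, 0.003]
eef_rot: [0.007, 0.047, 0.999, 0.004]
contact_force: [-0.4, -0.3, 0.6]
width: 0.0006
```

Run:
```python
from h import *
p,R,s=pose(); print(p,heading(R),s['contact_force'])
for t in ((.5043,.0993),(.4994,.0907)): steps([p[:2],t],-.096)
```

```text
[0.50496326 0.10072712 0.00299224] -0.0945628226235311 [-0.36062306 -0.30444314  0.56814753]
[0.0005, -0.0015, 0.0]
[0.0046, -0.0105, 0.0]
```

Request:
jog_arm([
  {"grip": 0.0, "slide": [0.002, -0.004, 0], "yaw": 0},
  {"grip": 0.0, "slide": [0.001, -0.004, 0], "yaw": 0},
  {"grip": 0.0, "slide": [0, -0.002, 0], "yaw": 0},
  {"grip": 0.0, "slide": [0, 0, 0], "yaw": 0},
  {"grip": 0.0, "slide": [0, 0.005, -0.005], "yaw": 0},
  {"grip": 0.06, "slide": [0, 0, -0.03], "yaw": 0},
  {"grip": 0.06, "slide": [-0.02, -0.01, -0.025], "yaw": 0},
  {"grip": 0.06, "slide": [-0.02, -0.01, -0.005], "yaw": 0},
  {"grip": 0.06, "slide": [-0.02, -0.005, 0], "yaw": 0},
  {"grip": 0.06, "slide": [-0.005, 0, 0], "yaw": 0},
  {"grip": 0.06, "slide": [0, 0, 0], "yaw": 0},
])

```text
time: 12.13
position: [0.5652, 0.0644, 0.0736]
eef_rot: [0.008, 0.047, 0.999, 0.004]
contact_force: [0.5, 0.7, -0.3]
width: 0.0355
```

Run:
```python
from h import *
p,R,s=pose(); print(p,heading(R),s['contact_force'],s['width'])
c=cap('wrist'); save(c,'w12.png')
```

```text
[0.56519056 0.06440006 0.0735632 ] -0.09434198564576368 [ 0.48582379  0.68045017 -0.29104196] 0.03548216071095153
```

View pics/w12.png

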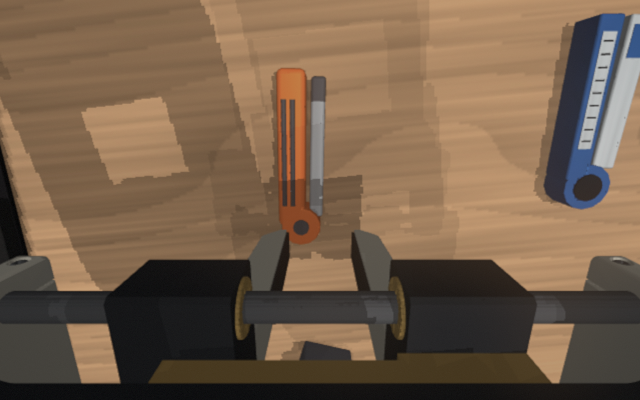

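The hex-key tool is shut as well: key (318,145) runs parallel to the handle (292,145), hinge (301,228). Now its pose for the grasp.

```bash
cat >> h.py <<'E'
def fitang(w):
    l=cv2.fitLine(np.asarray(w,np.float32),cv2.DIST_HUBER,0,.0005,.001).ravel(); d=l[:2]*(1 if l[0]>0 else -1); return np.arctan2(d[1],d[0]),l[2:]
def edges(c,mask,r0,r1,z):
    L=[];Rr=[]
    for r in range(r0,r1):
        k=np.nonzero(mask[r])[0]
        if len(k): L.append((k.min(),r)); Rr.append((k.max()+1,r))
    a=ray(c,L,z)[:,:2]; b=ray(c,Rr,z)[:,:2]; return a,b
E
python3 - <<'E'
from h import *
c=load('wrist'); p,R,s=pose(); hsv=cv2.cvtColor(c['color'],cv2.COLOR_RGB2HSV)
o=cv2.inRange(hsv,(3,150,60),(16,255,255)); o[:,:265]=0; o[:,325:]=0
print(np.nonzero(o.any(1))[0][[0,-1]])
a,b=edges(c,o,78,200,.022); ha,hb=fitang(a),fitang(b); print('handle edges',ha,hb)
hub=ray(c,(301,228),.022)[0][:2]
k=((hsv[...,1]<90)).astype(np.uint8); k[:,:309]=0;k[:,332:]=0
a2,b2=edges(c,k,80,205,.018); print('key edges',fitang(a2),fitang(b2))
psi=np.mean([ha[0],hb[0]]); e=np.array([np.cos(psi),np.sin(psi)]); n=np.array([-e[1],e[0]])
print('hub',hub,'offs handle',((a-hub)@n).mean(),((b-hub)@n).mean(),'key',((a2-hub)@n).mean(),((b2-hub)@n).mean())
end=ray(c,[(292,69)],.022)[0][:2]; print('len',(end-hub)@e)
org=hub-.047*e; print('psi',psi,'keyset origin',org, 'depth z', cloud(c)[130:150,280:300,2].mean())
gh=np.array([.5622,.2624]);
E
```

```text
[ 68 243]
handle edges (np.float32(-0.11327721), array([0.5110481 , 0.04106261], dtype=float32)) (np.float32(-0.10763412), array([0.5257677, 0.0591977], dtype=float32))
key edges (np.float32(-0.12242346), array([0.51084656, 0.06358628], dtype=float32)) (np.float32(-0.114983976), array([0.51447886, 0.07358342], dtype=float32))
hub [0.57378877 0.05021232] offs handle -0.016042341139787728 0.003588342213498807 key 0.0063698634802574275 0.016701826341587133
len -0.11151139665303897
psi -0.11045566 keyset origin [0.52707519 0.05539318] depth z 0.022593936440264598
```

Request:
jog_arm([
  {"grip": 0.06, "slide": [0.012, -0.004, 0], "yaw": 0.008},
  {"grip": 0.06, "slide": [0.012, -0.004, 0], "yaw": 0.008},
  {"grip": 0.06, "slide": [0.006, -0.003, 0.005], "yaw": 0},
  {"grip": 0.06, "slide": [0, 0, 0.01], "yaw": 0},
  {"grip": 0.06, "slide": [0, 0, 0], "yaw": 0},
])

```text
time: 12.6
position: [0.5294, 0.059, 0.0548]
eef_rot: [0.006, 0.054, 0.998, 0.005]
contact_force: [-0.5, 0.1, -0.3]
width: 0.0601
```

Run:
```python
from h import *
p,R,s=pose(); print(p,heading(R),s['contact_force'],s['width']); plan((.527,.055,.002),-.112,vmax=.2)
```

```text
[0.52943672 0.05895187 0.05475492] -0.10851845700236229 [-0.49857469  0.10783313 -0.30562903] 0.06013312385670477
([0.002, -0.0042, 0.0528], np.float64(0.0035))
```

Request:
jog_arm([
  {"grip": 0.06, "slide": [0.001, -0.003, 0.014], "yaw": 0.003},
  {"grip": 0.06, "slide": [0.001, -0.001, 0.015], "yaw": 0},
  {"grip": 0.06, "slide": [0, 0, 0.011], "yaw": 0},
  {"grip": 0.06, "slide": [0, 0, 0.004], "yaw": 0},
  {"grip": 0.06, "slide": [0, 0, 0.001], "yaw": 0},
])

```text
time: 13.02
position: [0.5275, 0.0567, 0.0063]
eef_rot: [0.005, 0.055, 0.998, 0.005]
contact_force: [0.6, 0.3, 0.1]
width: 0.06
```

Run:
```python
from h import *
p,R,s=pose(); print(p,heading(R),s['contact_force'],s['width'],'tilt',R[:,2]); plan((.527,.055,.002),-.112,vmax=.2)
```

```text
[0.5274799  0.05674577 0.00633981] -0.10980638912969276 [0.56324134 0.26334207 0.14738148] 0.05996183120223728 tilt [ 0.01110349  0.00873278 -0.99990022]
([0.0003, -0.0018, 0.0043], np.float64(0.0022))
```

Request:
jog_arm([
  {"grip": 0.06, "slide": [0, -0.001, 0.003], "yaw": 0},
  {"grip": 0.02, "slide": [0, 0, 0.001], "yaw": 0},
  {"grip": 0.02, "slide": [0, 0, 0], "yaw": 0},
  {"grip": 0.02, "slide": [0, 0, 0], "yaw": 0},
  {"grip": 0.02, "slide": [0, 0, 0], "yaw": 0},
  {"grip": 0.02, "slide": [0, 0, 0], "yaw": 0},
  {"grip": 0.02, "slide": [0, 0, 0], "yaw": 0},
])

```text
time: 13.6
position: [0.5286, 0.056, 0.0036]
eef_rot: [0.006, 0.055, 0.998, 0.005]
contact_force: [-0.2, -0.9, -1.5]
width: 0.0323
```

Run:
```python
from h import *
p,R,s=pose(); print(p,heading(R),s['contact_force'],s['width'])
c=cap('wrist'); save(c,'w13.png')
```

```text
[0.52864351 0.0560351  0.00362158] -0.10938441915174257 [-0.19994909 -0.85415716 -1.54934091] 0.03231074441023648
```

View pics/w13.png

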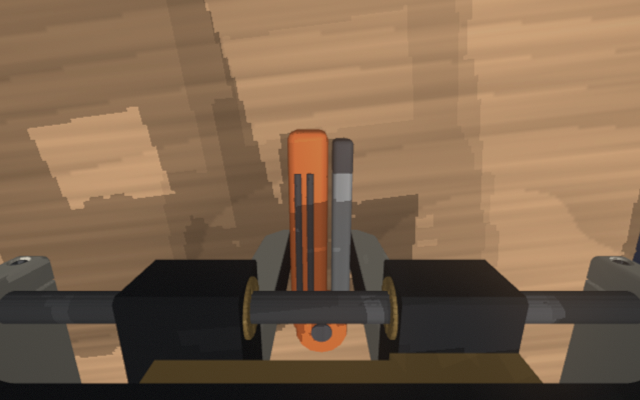

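The grip holds, with opening 32.3 mm on the 33 mm tool. I'll lift and go to view the tray.

Request:
jog_arm([
  {"grip": 0.02, "slide": [0, 0, -0.02], "yaw": 0},
  {"grip": 0.02, "slide": [0, 0, -0.03], "yaw": 0},
  {"grip": 0.02, "slide": [-0.008, -0.02, -0.03], "yaw": 0.008},
  {"grip": 0.02, "slide": [-0.008, -0.03, -0.03], "yaw": 0.008},
  {"grip": 0.02, "slide": [-0.008, -0.032, -0.025], "yaw": 0.008},
  {"grip": 0.02, "slide": [-0.008, -0.032, -0.015], "yaw": 0.008},
  {"grip": 0.02, "slide": [-0.008, -0.032, 0], "yaw": 0},
  {"grip": 0.02, "slide": [-0.008, -0.032, 0], "yaw": 0},
  {"grip": 0.02, "slide": [-0.008, -0.03, 0], "yaw": 0},
  {"grip": 0.02, "slide": [-0.006, -0.02, 0], "yaw": 0},
  {"grip": 0.02, "slide": [-0.004, -0.01, 0], "yaw": 0},
  {"grip": 0.02, "slide": [0, 0, 0], "yaw": 0},
])

```text
time: 14.65
position: [0.5599, -0.2006, 0.1595]
eef_rot: [0.006, 0.07, 0.998, 0.004]
contact_force: [-0.4, 0.5, -1.3]
width: 0.0322
```

Run:
```python
from h import *
p,R,s=pose(); print(p,heading(R),s['contact_force'],s['width'],'tilt',R[:,2])
c=cap('wrist'); save(c,'w14.png'); c=cap('scene'); save(c,'c14.png')
```

```text
[ 0.55988132 -0.20058708  0.1594977 ] -0.13969605790105977 [-0.42292104  0.45696459 -1.31488242] 0.032218403443962616 tilt [ 0.01232648  0.0062668  -0.99990439]
```

View pics/w14.png

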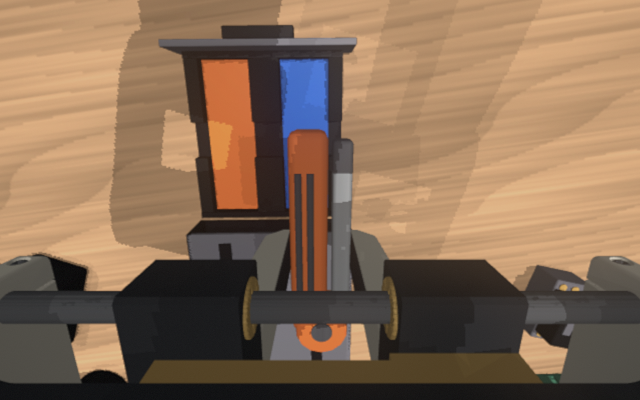

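View pics/c14.png

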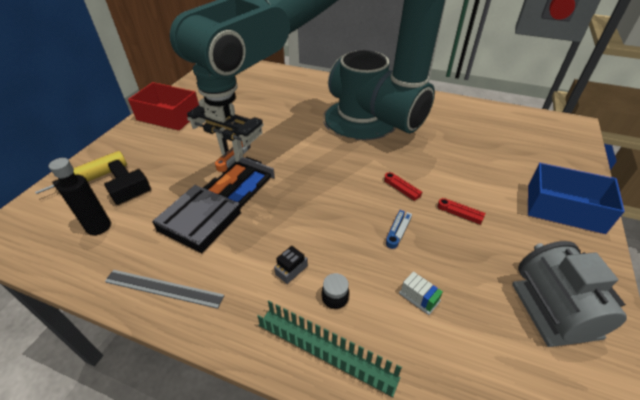

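The wrist view shows the orange bay floor with corners (202,59), (246,59), (257,209) and (216,209), and the blue bay at (282–328,59). Now I'll cast these onto the floor.

Run:
```python
from h import *
c=load('wrist'); p,R,s=pose(); hsv=cv2.cvtColor(c['color'],cv2.COLOR_RGB2HSV); P=cloud(c)
o=cv2.inRange(hsv,(3,120,60),(18,255,255)); o[:, :195]=0; o[:,262:]=0; o[220:]=0;o[:50]=0
o=cv2.morphologyEx(o,cv2.MORPH_OPEN,np.ones((3,3),np.uint8))
print('floor z',np.median(P[o>0][:,2]),'foam',np.median(P[140:150,262:270,2]))
z=float(np.median(P[o>0][:,2]))
rows=np.nonzero(o.sum(1)>255*20)[0]; print(rows[[0,-1]])
z=.008
a,b=edges(c,o,rows[0]+4,100,z); a2,b2=edges(c,o,165,rows[-1]-4,z)
La=fitang(np.r_[a,a2]); Lb=fitang(np.r_[b,b2]); print(La,Lb)
psi=-.142
psi=(La[0]+Lb[0])/2; e=np.array([np.cos(psi),np.sin(psi)]); n=np.array([-e[1],e[0]])
ol,orr=np.median(np.r_[a,a2]@n),np.median(np.r_[b,b2]@n); print('psi',psi,'width',orr-ol)
m=(rows[[0]],rows[[-1]]+1)
f=ray(c,[(np.mean(np.nonzero(o[rows[0]+1])[0]),rows[0])],z)[0][:2]; k=ray(c,[(np.mean(np.nonzero(o[rows[-1]-1])[0]),rows[-1]+1)],z)[0][:2]
print('ends',f,k,'len',(k-f)@e)
ce=e*((f+k)@e/2)
cen=ce+n*(ol+orr)/2; cenL=ce+n*(ol+.023); print('orange centre mid',cen,'from left edge',cenL,'blue est',cenL+.074*n)
bl=cv2.inRange(hsv,(100,110,40),(125,255,255)); bl[:,:270]=0; bl[:,335:]=0;bl[120:]=0;bl[:50]=0
rb=np.nonzero(bl.sum(1)>255*20)[0]; A,B=edges(c,bl,rb[0]+4,95,z); print('blue offs',np.median(A@n),np.median(B@n),'vs orange',ol,orr)
# held keyset in tool frame: angle of handle in image plane at depth
ko=cv2.inRange(hsv,(3,120,40),(18,255,255)); ko[:,:286]=0; ko[:,331:]=0; ko[:128]=0
T=(P-p)@R; q=T[170:250,295:325].reshape(-1,3); print('held tool top in TCP frame z',np.median(q[:,2]))
L=[];Rr=[]
for r in range(140,225):
    kk=np.nonzero(ko[r])[0]
    if len(kk): L.append(T[r,kk.min()+1]);Rr.append(T[r,kk.max()-1])
for E_ in (L,Rr):
    E_=np.array(E_); E_=E_[abs(E_[:,2]-np.median(q[:,2]))<.006]; l=np.polyfit(E_[:,0],E_[:,1],1); print('held edge slope',l)
ee=T[131:136,300:315].reshape(-1,3); print('free end x in tool',np.median(ee,0))
```

```text
floor z 0.008475698774730568 foam 0.007758496703063378
[ 59 209]
(np.float32(-0.13000634), array([ 0.5037136 , -0.30412602], dtype=float32)) (np.float32(-0.12785722), array([ 0.51669174, -0.2600323 ], dtype=float32))
psi -0.12893179 width 0.04537296402780333
ends [ 0.42702222 -0.2717159 ] [ 0.57605157 -0.29170981] len 0.15036310156483879
orange centre mid [ 0.50163401 -0.2809639 ] from left edge [ 0.50167432 -0.28065298] blue est [ 0.51118886 -0.20726719]
blue offs -0.16206516358231107 -0.11636716384222429 vs orange -0.23682079400892248 -0.19144782998111914
held tool top in TCP frame z -0.019419437731962252
held edge slope [ 0.01605137 -0.01705559]
held edge slope [0.01190329 0.00111027]
free end x in tool [ 0.06553798 -0.00758651 -0.01746867]
```

Run:
```python
from h import *
plan((.5017,-.281,.08),-.125,vmax=.025)
```

```text
([0.0077, -0.0149, 0.0132], np.float64(-0.0022))
([0.0077, -0.0149, 0.0132], np.float64(-0.0022))
([0.0077, -0.0149, 0.0132], np.float64(-0.0022))
([0.0078, -0.0149, 0.0132], np.float64(-0.0022))
([0.0078, -0.0149, 0.0132], np.float64(-0.0022))
([0.0078, -0.0149, 0.0132], np.float64(-0.0022))
```

Request:
jog_arm([
  {"grip": 0.02, "slide": [0.008, -0.015, 0.013], "yaw": -0.002},
  {"grip": 0.02, "slide": [0.008, -0.015, 0.013], "yaw": -0.002},
  {"grip": 0.02, "slide": [0.008, -0.015, 0.013], "yaw": -0.002},
  {"grip": 0.02, "slide": [0.008, -0.015, 0.013], "yaw": -0.002},
  {"grip": 0.02, "slide": [0.005, -0.01, 0.013], "yaw": -0.002},
  {"grip": 0.02, "slide": [0.002, -0.004, 0.004], "yaw": -0.002},
  {"grip": 0.02, "slide": [0, 0, 0], "yaw": 0},
])

```text
time: 15.33
position: [0.512, -0.259, 0.0871]
eef_rot: [0.007, 0.058, 0.998, 0.005]
contact_force: [0.0, 0.6, -1.6]
width: 0.0323
```

Run:
```python
from h import *
p,R,s=pose(); print(p,heading(R),s['contact_force'],s['width'])
plan((.5017,-.281,.03),-.125,vmax=.2)
```

```text
[ 0.51198522 -0.25899378  0.08712563] -0.11612437076455984 [ 0.00572251  0.63558028 -1.57236445] 0.032330956992185314
([0.0077, -0.023, 0.0571], np.float64(0.0089))
```

Request:
jog_arm([
  {"grip": 0.02, "slide": [0.003, -0.01, 0.01], "yaw": 0.004},
  {"grip": 0.02, "slide": [0.003, -0.009, 0.012], "yaw": 0.004},
  {"grip": 0.02, "slide": [0.002, -0.003, 0.01], "yaw": 0},
  {"grip": 0.02, "slide": [0, 0, 0.005], "yaw": 0},
  {"grip": 0.02, "slide": [0, 0, 0], "yaw": 0},
])

```text
time: 15.75
position: [0.5027, -0.2798, 0.0474]
eef_rot: [0.008, 0.062, 0.998, 0.005]
contact_force: [0.2, -0.0, -1.6]
width: 0.0324
```

Run:
```python
from h import *
p,R,s=pose(); print(p,heading(R),s['contact_force'],s['width'])
plan((.5017,-.281,.03),-.125,vmax=.2)
```

```text
[ 0.50273711 -0.27980558  0.04736188] -0.12321577663482897 [ 0.20251777 -0.04743398 -1.57300643] 0.03243616826260771
([0.0009, -0.0013, 0.0174], np.float64(0.0018))
```

Request:
jog_arm([
  {"grip": 0.02, "slide": [0.001, -0.001, 0.01], "yaw": 0.002},
  {"grip": 0.02, "slide": [0, 0, 0.006], "yaw": 0},
  {"grip": 0.02, "slide": [0, 0, 0], "yaw": 0},
])

```text
time: 16.0
position: [0.5021, -0.2804, 0.0297]
eef_rot: [0.008, 0.063, 0.998, 0.005]
contact_force: [0.5, 0.2, -2.6]
width: 0.0322
```

Run:
```python
from h import *
p,R,s=pose(); print(p,heading(R),s['contact_force'],s['width'])
c=cap('wrist'); save(c,'w16.png',(200,60,440,260),3)
c=cap('side'); save(c,'s16.png',(310,200,470,340),5)
```

```text
[ 0.50214349 -0.28036097  0.02972367] -0.12543013326239238 [ 0.45547965  0.22387876 -2.55690607] 0.03221474757302658
```

View pics/w16.png

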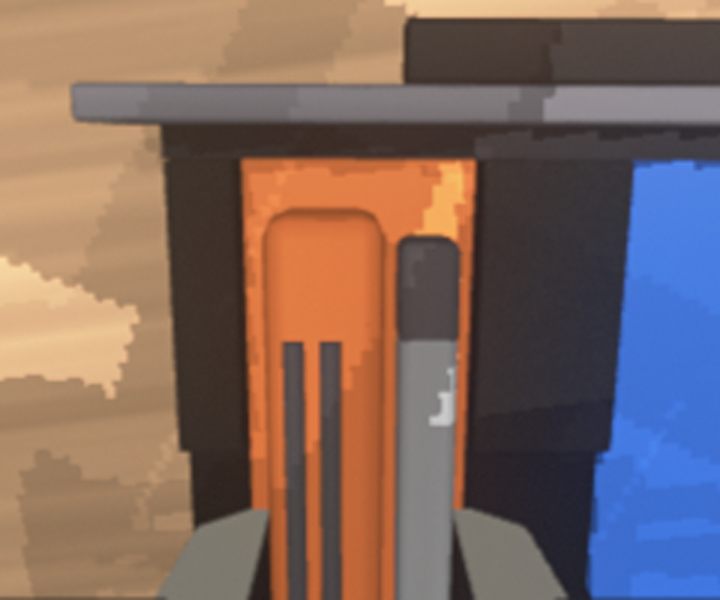

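View pics/s16.png

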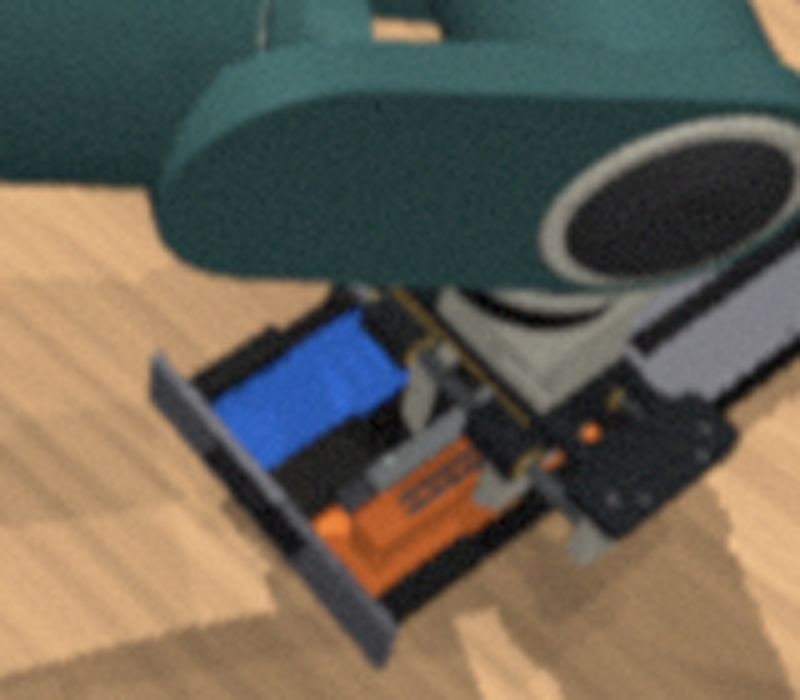

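Request:
jog_arm([
  {"grip": 0.02, "slide": [0, -0.0005, 0.006], "yaw": 0},
  {"grip": 0.02, "slide": [0, 0, 0.005], "yaw": 0},
  {"grip": 0.02, "slide": [0, 0, 0.003], "yaw": 0},
  {"grip": 0.02, "slide": [0, 0, 0.001], "yaw": 0},
  {"grip": 0.02, "slide": [0, 0, 0], "yaw": 0},
])

```text
time: 16.52
position: [0.5033, -0.281, 0.0154]
eef_rot: [0.009, 0.062, 0.998, 0.004]
contact_force: [0.1, -0.1, -1.5]
width: 0.0325
```

Run:
```python
from h import *
p,R,s=pose(); print(p,heading(R),s['contact_force'],s['width'])
```

```text
[ 0.5033482  -0.28100073  0.01539556] -0.12485147742725333 [ 0.09262433 -0.07608768 -1.49195606] 0.03250472966645375
```

Request:
jog_arm([
  {"grip": 0.02, "slide": [0.001, 0, 0.003], "yaw": 0},
  {"grip": 0.02, "slide": [0, 0, 0.002], "yaw": 0},
  {"grip": 0.02, "slide": [0, 0, 0], "yaw": 0},
])

```text
time: 16.77
position: [0.5032, -0.2811, 0.0115]
eef_rot: [0.01, 0.062, 0.998, 0.004]
contact_force: [0.1, 0.5, -0.1]
width: 0.0324
```

Run:
```python
from h import *
p,R,s=pose(); print(p,heading(R),s['contact_force'],s['width'])
```

```text
[ 0.50324528 -0.28113804  0.01145491] -0.12478311941905695 [ 0.07265671  0.50855947 -0.08669887] 0.03238298435361617
```

Request:
jog_arm([
  {"grip": 0.02, "slide": [0, 0, 0.001], "yaw": 0},
  {"grip": 0.045, "slide": [0, 0, 0], "yaw": 0},
  {"grip": 0.045, "slide": [0, 0, 0], "yaw": 0},
  {"grip": 0.045, "slide": [0, 0, 0], "yaw": 0},
  {"grip": 0.045, "slide": [0, 0, -0.01], "yaw": 0},
  {"grip": 0.045, "slide": [0, 0, -0.03], "yaw": 0},
  {"grip": 0.045, "slide": [0, 0, -0.035], "yaw": 0},
  {"grip": 0.06, "slide": [-0.01, 0.02, -0.03], "yaw": 0},
  {"grip": 0.06, "slide": [-0.01, 0.02, 0], "yaw": 0},
  {"grip": 0.06, "slide": [0, 0, 0], "yaw": 0},
])

```text
time: 17.6
position: [0.5255, -0.244, 0.1239]
eef_rot: [0.01, 0.064, 0.998, 0.004]
contact_force: [0.4, -0.0, -0.9]
width: 0.0584
```

Run:
```python
from h import *
p,R,s=pose(); print(p,heading(R),s['contact_force'],s['width'])
c=cap('wrist'); save(c,'w17.png')
P=cloud(c); hsv=cv2.cvtColor(c['color'],cv2.COLOR_RGB2HSV)
```

```text
[ 0.52546098 -0.24400122  0.12390509] -0.12745492350323429 [ 0.41846925 -0.03384243 -0.89770191] 0.05844692074579872
```

View pics/w17.png

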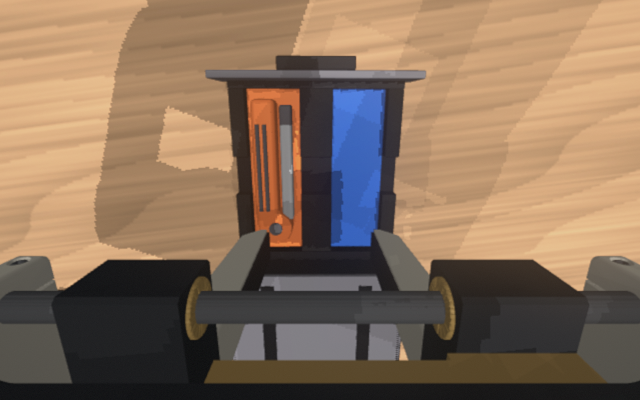

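The hex-key tool lies flat in the orange bay, with its hinge at (277,229). I'll check its height and centre, and measure the whole blue bay.

Run:
```python
from h import *
c=load('wrist'); P=cloud(c); hsv=cv2.cvtColor(c['color'],cv2.COLOR_RGB2HSV)
print('keyset top z front/hub',np.median(P[105:120,255:272,2]),np.median(P[222:226,268:284,2]))
hub=ray(c,(276.5,229),.030)[0]; end=ray(c,(263.5,98),.03)[0]; print('hub',hub,'end',end)
bl=cv2.inRange(hsv,(100,110,40),(125,255,255)); bl[:,:325]=0; bl[:,392:]=0;bl[:80]=0;bl[252:]=0
rb=np.nonzero(bl.sum(1)>255*20)[0]; print(rb[[0,-1]])
z=.008; A,B=edges(c,bl,rb[0]+4,150,z); A2,B2=edges(c,bl,200,rb[-1]-4,z)
la,lb=fitang(np.r_[A,A2]),fitang(np.r_[B,B2]); print(la[0],lb[0]); psi=-.131
e=np.array([np.cos(psi),np.sin(psi)]); n=np.array([-e[1],e[0]])
f=ray(c,[(np.mean(np.nonzero(bl[rb[0]+1])[0]),rb[0])],z)[0][:2]; k=ray(c,[(np.mean(np.nonzero(bl[rb[-1]-1])[0]),rb[-1]+1)],z)[0][:2]
oa,ob=np.median(np.r_[A,A2]@n),np.median(np.r_[B,B2]@n); print('len',(k-f)@e,'w',ob-oa)
cen=e*((f+k)@e/2)+n*(oa+ob)/2; print('blue centre',cen,'orange est',cen-.074*n)
u=(end-hub)[:2]; u/=np.linalg.norm(u); x=-u  # handle centreline at y=-7 at end; hub y 0
ang=np.arctan2(x[1],x[0])-np.arcsin(.007/.112)*1; print('yaw approx',ang)
ex=np.array([np.cos(ang),np.sin(ang)]); print('keyset origin',hub[:2]-.047*ex)
```

```text
keyset top z front/hub 0.029827202307125003 0.030074461103338876
hub [ 0.54877957 -0.285185    0.03      ] end [ 0.43634756 -0.27659648  0.03      ]
[ 89 246]
-0.12683031 -0.12944733
len 0.14919022113431626 w 0.04608010036806738
blue centre [ 0.51268649 -0.20671874] orange est [ 0.50302019 -0.28008469]
yaw approx -0.13878130392852647
keyset origin [ 0.50223146 -0.2786832 ]
```

Keyset is at (0.502,-0.279) with its top at 30 mm, so it lies on the floor and within 2 mm of the bay centre. Now back for the gauge.

Request:
jog_arm([
  {"grip": 0.06, "slide": [-0.008, 0.03, -0.003], "yaw": -0.006},
  {"grip": 0.06, "slide": [-0.008, 0.038, 0], "yaw": -0.006},
  {"grip": 0.06, "slide": [-0.008, 0.04, 0], "yaw": -0.006},
  {"grip": 0.06, "slide": [-0.008, 0.04, 0], "yaw": -0.006},
  {"grip": 0.06, "slide": [-0.007, 0.04, 0], "yaw": -0.004},
  {"grip": 0.06, "slide": [-0.007, 0.04, 0], "yaw": 0},
  {"grip": 0.06, "slide": [-0.006, 0.04, 0], "yaw": 0},
  {"grip": 0.06, "slide": [-0.006, 0.04, 0], "yaw": 0},
  {"grip": 0.06, "slide": [-0.006, 0.04, 0], "yaw": 0},
  {"grip": 0.06, "slide": [-0.006, 0.036, 0], "yaw": 0},
  {"grip": 0.06, "slide": [-0.005, 0.025, 0], "yaw": 0},
  {"grip": 0.06, "slide": [0, 0, 0], "yaw": 0},
])

```text
time: 18.65
position: [0.6437, 0.1635, 0.1291]
eef_rot: [0.008, 0.052, 0.999, 0.001]
contact_force: [-0.9, 0.0, -1.0]
width: 0.0601
```

Run:
```python
from h import *
p,R,s=pose(); print(p,heading(R),s['contact_force'],s['width'])
plan((.57,.26,.11),-.077)
```

```text
[0.64374489 0.16350555 0.12910553] -0.1041506184363874 [-0.89652653  0.02096715 -0.96015585] 0.060066657269228656
([0.0208, 0.0221, 0.0048], np.float64(-0.0068))
([0.0207, 0.0222, 0.0048], np.float64(-0.0068))
([0.0205, 0.0224, 0.0048], np.float64(-0.0068))
([0.0204, 0.0225, 0.0048], np.float64(-0.0068))
```

Request:
jog_arm([
  {"grip": 0.06, "slide": [0.02, 0.022, 0.004], "yaw": -0.007},
  {"grip": 0.06, "slide": [0.02, 0.022, 0.004], "yaw": -0.007},
  {"grip": 0.06, "slide": [0.02, 0.022, 0.004], "yaw": -0.007},
  {"grip": 0.06, "slide": [0.01, 0.013, 0.003], "yaw": -0.004},
  {"grip": 0.06, "slide": [0, 0, 0], "yaw": 0},
])

```text
time: 19.07
position: [0.5794, 0.2485, 0.1097]
eef_rot: [0.005, 0.039, 0.999, -0.001]
contact_force: [-0.5, -0.5, 0.1]
width: 0.0602
```

Run:
```python
from h import *
p,R,s=pose(); print(p,heading(R),s['contact_force'],s['width'])
c=cap('wrist'); save(c,'w18.png')
```

```text
[0.57936889 0.24847289 0.10970356] -0.0785802831139617 [-0.54224376 -0.50780641  0.09626046] 0.06015520068591939
```

View pics/w18.png

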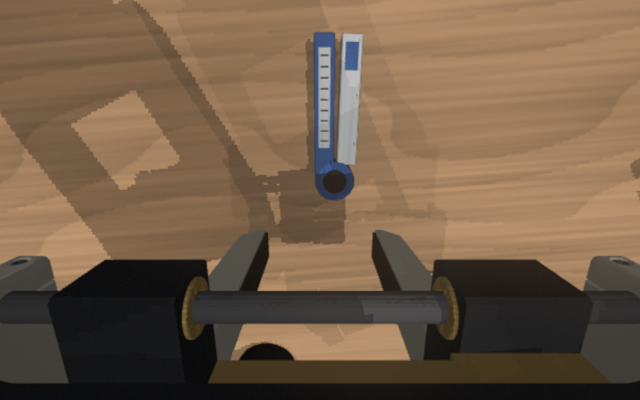

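Run:
```python
from h import *
c=load('wrist'); p,R,s=pose(); hsv=cv2.cvtColor(c['color'],cv2.COLOR_RGB2HSV)
b=cv2.inRange(hsv,(100,110,40),(125,255,255)); b[:,:310]=0;b[:,336:]=0
a,_=edges(c,b,36,150,.022); f=fitang(a); hub=ray(c,(334.5,181),.022)[0][:2]
g=((hsv[...,1]<60)&(hsv[...,2]>110)).astype(np.uint8); g[:,:337]=0; g[:,366:]=0
_,r=edges(c,g,40,158,.0205); fr=fitang(r)
psi=f[0]; e=np.array([np.cos(psi),np.sin(psi)]); n=np.array([-e[1],e[0]])
print('blue psi',psi,'off',np.median((a-hub)@n),'al edge ang',fr[0],'residual',f[0]-fr[0])
org=hub-.048*e; print('hub',hub,'origin',org); plan((*org,.05),psi-.01)
```

```text
blue psi -0.08357401 off -0.016425098726155524 al edge ang -0.10664337 residual 0.02306936
hub [0.56220375 0.2626221 ] origin [0.51437128 0.26662898]
([0.0223, 0.0046, 0.02], np.float64(0.0049))
([0.0224, 0.0045, 0.02], np.float64(0.0049))
([0.0224, 0.0044, 0.02], np.float64(0.0049))
```

Request:
jog_arm([
  {"grip": 0.06, "slide": [0.018, 0.004, 0.01], "yaw": 0.002},
  {"grip": 0.06, "slide": [0.018, 0.004, 0.015], "yaw": 0.002},
  {"grip": 0.06, "slide": [0.014, 0.003, 0.015], "yaw": 0.001},
  {"grip": 0.06, "slide": [0.006, 0, 0.01], "yaw": 0},
  {"grip": 0.06, "slide": [0, 0, 0], "yaw": 0},
])

```text
time: 19.53
position: [0.5277, 0.2571, 0.0585]
eef_rot: [0.007, 0.044, 0.999, -0.001]
contact_force: [0.7, -0.3, -0.4]
width: 0.0599
```

Run:
```python
from h import *
p,R,s=pose(); print(p,heading(R),s['contact_force'],s['width'])
plan((.5145,.2665,.003),-.09,vmax=.2)
```

```text
[0.52766823 0.25714785 0.05846359] -0.08837616924128522 [ 0.73286169 -0.27060263 -0.39380544] 0.0599426983241944
([0.0139, 0.0082, 0.0555], np.float64(0.0016))
```

Request:
jog_arm([
  {"grip": 0.06, "slide": [0.007, 0.004, 0.005], "yaw": 0},
  {"grip": 0.06, "slide": [0.006, 0.003, 0.012], "yaw": 0},
  {"grip": 0.06, "slide": [0.001, 0.001, 0.015], "yaw": 0},
  {"grip": 0.06, "slide": [0, 0, 0.012], "yaw": 0},
  {"grip": 0.06, "slide": [0, 0, 0.004], "yaw": 0},
  {"grip": 0.06, "slide": [0, 0, 0], "yaw": 0},
])

```text
time: 20.03
position: [0.5176, 0.265, 0.0085]
eef_rot: [0.008, 0.046, 0.999, -0.001]
contact_force: [-0.3, -0.1, -0.0]
width: 0.0599
```

Run:
```python
from h import *
p,R,s=pose(); print(p,heading(R),s['contact_force'],s['width'])
plan((.5145,.2665,.003),-.09,vmax=.2)
```

```text
[0.51762268 0.26497588 0.0085171 ] -0.0913624245828093 [-0.33123502 -0.0799771  -0.03585821] 0.05990727517035356
([0.0032, 0.0012, 0.0055], np.float64(-0.0014))
```

Request:
jog_arm([
  {"grip": 0.06, "slide": [0.003, 0.001, 0.004], "yaw": 0},
  {"grip": 0.02, "slide": [0, 0, 0.002], "yaw": 0},
  {"grip": 0.02, "slide": [0, 0, 0], "yaw": 0},
  {"grip": 0.02, "slide": [0, 0, 0], "yaw": 0},
  {"grip": 0.02, "slide": [0, 0, 0], "yaw": 0},
  {"grip": 0.02, "slide": [0, 0, 0], "yaw": 0},
  {"grip": 0.02, "slide": [0, 0, 0], "yaw": 0},
])

```text
time: 20.62
position: [0.5158, 0.2666, 0.0036]
eef_rot: [0.009, 0.046, 0.999, -0.001]
contact_force: [-0.5, 0.2, -2.2]
width: 0.0332
```

Run:
```python
from h import *
p,R,s=pose(); print(p,heading(R),s['contact_force'],s['width'])
```

```text
[0.51576822 0.26656448 0.00358034] -0.09164176952923686 [-0.49171936  0.22214358 -2.22655476] 0.033202818002116594
```

Request:
jog_arm([
  {"grip": 0.02, "slide": [0, 0, -0.02], "yaw": 0},
  {"grip": 0.02, "slide": [0, 0, -0.03], "yaw": 0},
  {"grip": 0.02, "slide": [0.002, -0.02, -0.03], "yaw": 0.004},
  {"grip": 0.02, "slide": [0.004, -0.03, -0.025], "yaw": 0.005},
  {"grip": 0.02, "slide": [0.004, -0.036, -0.01], "yaw": 0.005},
  {"grip": 0.02, "slide": [0.004, -0.038, 0], "yaw": 0.005},
  {"grip": 0.02, "slide": [0.004, -0.038, 0], "yaw": 0.005},
  {"grip": 0.02, "slide": [0.004, -0.038, 0], "yaw": 0.005},
  {"grip": 0.02, "slide": [0.004, -0.038, 0], "yaw": 0.004},
  {"grip": 0.02, "slide": [0.004, -0.036, 0], "yaw": 0},
  {"grip": 0.02, "slide": [0.002, -0.025, 0], "yaw": 0},
  {"grip": 0.02, "slide": [0, 0, 0], "yaw": 0},
])

```text
time: 21.62
position: [0.4438, -0.0378, 0.1245]
eef_rot: [0.01, 0.06, 0.998, -0.002]
contact_force: [0.1, 1.0, -2.3]
width: 0.0334
```

Run:
```python
from h import *
p,R,s=pose(); print(p,heading(R),s['contact_force'],s['width'])
plan((.5125,-.207,.12),-.13,vmax=.02)
```

```text
[ 0.44383691 -0.03779305  0.12447828] -0.12074750377266552 [ 0.10838637  0.95337212 -2.25780952] 0.03335788181510451
([-0.0089, -0.016, 0.0004], np.float64(0.0009))
([-0.0089, -0.016, 0.0004], np.float64(0.0009))
([-0.0089, -0.016, 0.0004], np.float64(0.0009))
([-0.0089, -0.0159, 0.0004], np.float64(0.0009))
([-0.0089, -0.0159, 0.0004], np.float64(0.0009))
([-0.0089, -0.0159, 0.0004], np.float64(0.0009))
([-0.0089, -0.0159, 0.0004], np.float64(0.0009))
([-0.009, -0.0159, 0.0004], np.float64(0.0009))
([-0.009, -0.0159, 0.0004], np.float64(0.0009))
([-0.009, -0.0159, 0.0004], np.float64(0.0009))
```

Request:
jog_arm([
  {"grip": 0.02, "slide": [-0.014, -0.024, 0], "yaw": 0.001},
  {"grip": 0.02, "slide": [-0.014, -0.024, 0], "yaw": 0.001},
  {"grip": 0.02, "slide": [-0.014, -0.024, 0], "yaw": 0.001},
  {"grip": 0.02, "slide": [-0.014, -0.024, 0], "yaw": 0.001},
  {"grip": 0.02, "slide": [-0.012, -0.02, 0], "yaw": 0.001},
  {"grip": 0.02, "slide": [-0.006, -0.01, 0.005], "yaw": 0.001},
  {"grip": 0.02, "slide": [0, 0, 0], "yaw": 0},
])

```text
time: 22.2
position: [0.5037, -0.1777, 0.1217]
eef_rot: [0.011, 0.065, 0.998, -0.001]
contact_force: [1.1, 0.2, -2.7]
width: 0.0333
```

Run:
```python
from h import *
p,R,s=pose(); print(p,heading(R),s['contact_force'],s['width'])
c=cap('wrist'); save(c,'w20.png'); T=(cloud(c)-p)@R; hsv=cv2.cvtColor(c['color'],cv2.COLOR_RGB2HSV)
plan((.5125,-.207,.12),-.13,vmax=.2)
```

```text
[ 0.50365348 -0.17767793  0.1216982 ] -0.12915916348669354 [ 1.0855664   0.18426992 -2.74467627] 0.03326307898512473
([-0.0129, -0.0288, 0.0022], np.float64(0.0012))
```

View pics/w20.png

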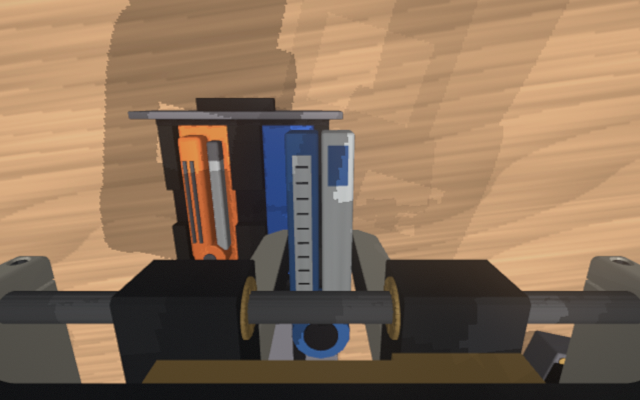

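Run:
```python
from h import *
c=load('wrist'); p,R,s=pose(); T=(cloud(c)-p)@R
top=(T[...,2]<-.012)&(T[...,2]>-.026); top[:128]=0; top[235:]=0; top[:,:280]=0; top[:,360:]=0
L=[];Rr=[]
for r in range(140,228):
    k=np.nonzero(top[r])[0]
    if len(k): L.append(T[r,k.min()+1]); Rr.append(T[r,k.max()-1])
for E_ in (L,Rr):
    E_=np.array(E_); print('edge',np.polyfit(E_[:,0],E_[:,1],1).round(4), np.median(E_[:,2]).round(4))
print('end x',T[134:138,295:315].reshape(-1,3).mean(0).round(4), 'top z near/far',np.median(T[140:150,292:315,2]),np.median(T[215:225,300:310,2]))
```

```text
edge [-0.002  -0.0165] -0.0187
edge [-0.0386  0.0166] -0.017
end x [ 0.0646 -0.0076 -0.0191] top z near/far -0.019231181416313605 -0.018768963066782843
```

Request:
jog_arm([
  {"grip": 0.02, "slide": [-0.004, -0.012, 0.01], "yaw": 0.001},
  {"grip": 0.02, "slide": [-0.004, -0.012, 0.015], "yaw": 0},
  {"grip": 0.02, "slide": [-0.002, -0.004, 0.018], "yaw": 0},
  {"grip": 0.02, "slide": [0, 0, 0.015], "yaw": 0},
  {"grip": 0.02, "slide": [0, 0, 0.006], "yaw": 0},
  {"grip": 0.02, "slide": [0, 0, 0], "yaw": 0},
])

```text
time: 22.75
position: [0.5111, -0.2028, 0.0547]
eef_rot: [0.012, 0.062, 0.998, -0.001]
contact_force: [0.3, 0.7, -1.5]
width: 0.0331
```

Run:
```python
from h import *
p,R,s=pose(); print(p,heading(R),s['contact_force'],s['width'])
plan((.511,-.207,.03),-.13,vmax=.2)
```

```text
[ 0.51108679 -0.20281376  0.05470642] -0.1250884006132904 [ 0.26653877  0.70398456 -1.4909446 ] 0.03309491359972073
([-0.0004, -0.0042, 0.0247], np.float64(0.0049))
```

Request:
jog_arm([
  {"grip": 0.02, "slide": [0, -0.003, 0.008], "yaw": 0.004},
  {"grip": 0.02, "slide": [0, -0.001, 0.009], "yaw": 0},
  {"grip": 0.02, "slide": [0, 0, 0.005], "yaw": 0},
  {"grip": 0.02, "slide": [0, 0, 0], "yaw": 0},
])

```text
time: 23.08
position: [0.5116, -0.2061, 0.0322]
eef_rot: [0.013, 0.064, 0.998, -0.001]
contact_force: [0.1, 0.3, -2.5]
width: 0.0332
```

Run:
```python
from h import *
p,R,s=pose(); print(p,heading(R),s['contact_force'],s['width'])
plan((.511,-.207,.0115),-.13,vmax=.2)
c=cap('wrist'); save(c,'w21.png',(200,60,440,260),3)
```

```text
[ 0.51155269 -0.20605869  0.03221466] -0.12772086053950216 [ 0.09628075  0.32074763 -2.47255795] 0.033220394036546946
([0.0004, -0.001, 0.0207], np.float64(0.0023))
```

View pics/w21.png

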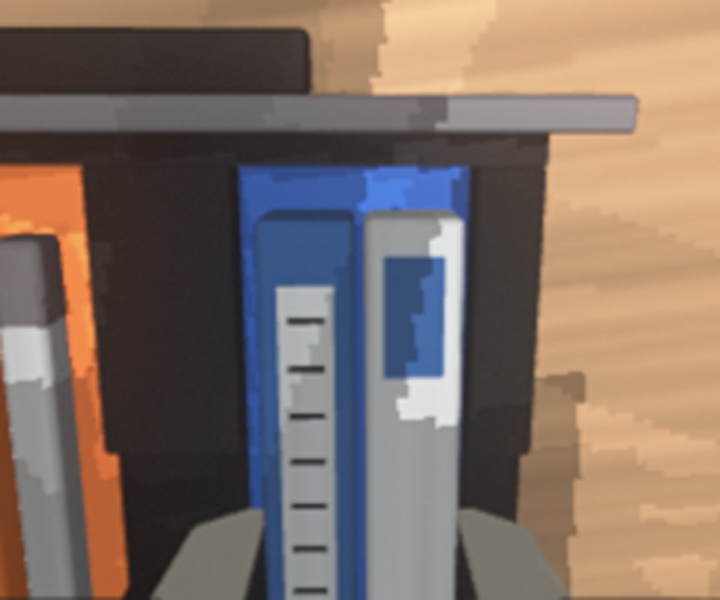

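Request:
jog_arm([
  {"grip": 0.02, "slide": [0, -0.0015, 0.006], "yaw": 0.002},
  {"grip": 0.02, "slide": [0, 0, 0.006], "yaw": 0},
  {"grip": 0.02, "slide": [0, 0, 0.004], "yaw": 0},
  {"grip": 0.02, "slide": [0, 0, 0.001], "yaw": 0},
  {"grip": 0.02, "slide": [0, 0, 0], "yaw": 0},
])

```text
time: 23.55
position: [0.5126, -0.2081, 0.0151]
eef_rot: [0.014, 0.065, 0.998, -0.002]
contact_force: [0.4, 0.5, -2.1]
width: 0.0335
```

Run:
```python
from h import *
p,R,s=pose(); print(p,heading(R),s['contact_force'],s['width'])
```

```text
[ 0.51257678 -0.20807902  0.01513275] -0.12990873966270655 [ 0.36727976  0.54752695 -2.10267415] 0.033472190050953136
```

Request:
jog_arm([
  {"grip": 0.02, "slide": [0, 0.0005, 0.003], "yaw": 0},
  {"grip": 0.02, "slide": [0, 0, 0.0015], "yaw": 0},
  {"grip": 0.02, "slide": [0, 0, 0], "yaw": 0},
])

```text
time: 23.8
position: [0.5136, -0.2077, 0.0115]
eef_rot: [0.015, 0.065, 0.998, -0.002]
contact_force: [-1.1, 0.7, 0.3]
width: 0.0333
```

Run:
```python
from h import *
p,R,s=pose(); print(p,heading(R),s['contact_force'],s['width'])
```

```text
[ 0.51355391 -0.20774906  0.0115414 ] -0.12982367402283135 [-1.05549829  0.67425219  0.30571128] 0.033334320513429105
```

Request:
jog_arm([
  {"grip": 0.02, "slide": [0, 0, 0.001], "yaw": 0},
  {"grip": 0.045, "slide": [0, 0, 0], "yaw": 0},
  {"grip": 0.045, "slide": [0, 0, 0], "yaw": 0},
  {"grip": 0.045, "slide": [0, 0, 0], "yaw": 0},
  {"grip": 0.045, "slide": [0, 0, -0.01], "yaw": 0},
  {"grip": 0.045, "slide": [0, 0, -0.03], "yaw": 0},
  {"grip": 0.045, "slide": [0, 0, -0.035], "yaw": 0},
  {"grip": 0.045, "slide": [0, -0.015, -0.025], "yaw": 0},
  {"grip": 0.045, "slide": [0, -0.015, 0], "yaw": 0},
  {"grip": 0.045, "slide": [0, 0, 0], "yaw": 0},
])

```text
time: 24.63
position: [0.5063, -0.2372, 0.1187]
eef_rot: [0.015, 0.064, 0.998, -0.002]
contact_force: [0.6, -0.1, -0.4]
width: 0.0449
```

Run:
```python
from h import *
p,R,s=pose(); print(p,heading(R),s['contact_force'],s['width'])
c=cap('wrist'); save(c,'w22.png'); cap('side')
```

```text
[ 0.50629409 -0.23717626  0.1187356 ] -0.12821559037892194 [ 0.57422841 -0.08120933 -0.44682943] 0.04492436506774068
```

View pics/w22.png

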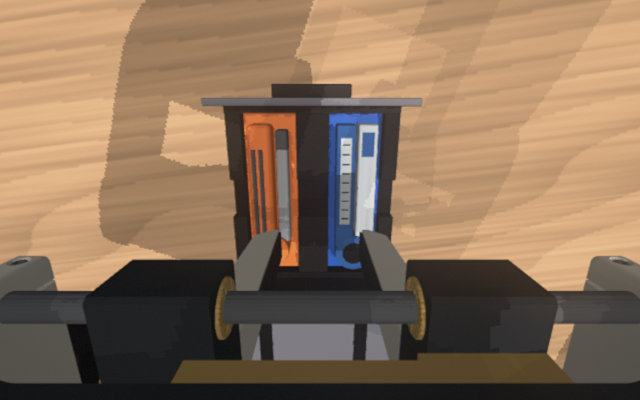

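Both tools lie in their bays. Now I'll check heights and centres, and measure the front panel.

Run:
```python
from h import *
c=load('wrist'); P=cloud(c); p,R,s=pose()
print('gauge top blue leg',np.median(P[128:135,338:352,2]),'hub-ish',np.median(P[238:243,344:352,2]),'al',np.median(P[170:220,362:368,2]),'keyset',np.median(P[130:145,250:268,2]))
A,B=ray(c,[(203,98.5),(421,98.5)],.041); print('panel outer top edge',A,B,'mid',(A+B)/2,'psi',np.arctan2(-(B-A)[0],(B-A)[1]),np.linalg.norm(B-A))
hub=ray(c,(352.5,252),.030)[0]; e1=ray(c,(347,124),.030)[0]; e2=ray(c,(370,124),.0285)[0]; mid=(e1+e2)/2
d=(hub-mid)[:2]; d/=np.linalg.norm(d); print('gauge yaw',np.arctan2(d[1],d[0]),'origin',hub[:2]-.048*d)
w=load('side')
hs=cv2.cvtColor(w['color'],cv2.COLOR_RGB2HSV)
```

```text
gauge top blue leg 0.02988654752497226 hub-ish 0.029908595551480427 al 0.028306452605754935 keyset 0.02987204774776238
panel outer top edge [ 0.41310092 -0.31302615  0.041     ] [ 0.43403916 -0.15146955  0.041     ] mid [ 0.42357004 -0.23224785  0.041     ] psi -0.12888474808865763 0.1629077856115699
gauge yaw -0.14084258552327086 origin [ 0.51230391 -0.20730774]
```

Request:
jog_arm([
  {"grip": 0.09, "slide": [0.025, 0, 0], "yaw": 0},
  {"grip": 0.09, "slide": [0.035, -0.002, 0], "yaw": 0},
  {"grip": 0.09, "slide": [0.035, -0.002, 0], "yaw": 0},
  {"grip": 0.09, "slide": [0.02, -0.002, 0], "yaw": 0},
  {"grip": 0.09, "slide": [0.005, 0, 0], "yaw": 0},
  {"grip": 0.09, "slide": [0, 0, 0.005], "yaw": 0},
  {"grip": 0.09, "slide": [0, 0, 0], "yaw": 0},
])

```text
time: 25.32
position: [0.3822, -0.2211, 0.1037]
eef_rot: [0.012, 0.063, 0.998, 0.0]
contact_force: [-0.2, -0.1, -0.5]
width: 0.0865
```

Run:
```python
from h import *
p,R,s=pose(); print(p,heading(R),s['contact_force'],s['width'])
plan((.388,-.2275,.012),-.13,vmax=.2)
```

```text
[ 0.38221432 -0.22114017  0.10366175] -0.12643554428608095 [-0.22061599 -0.0786524  -0.47786929] 0.08648238625140206
([-0.0065, -0.0056, 0.0917], np.float64(0.0036))
```

Request:
jog_arm([
  {"grip": 0.09, "slide": [0, -0.003, 0.015], "yaw": 0.002},
  {"grip": 0.09, "slide": [0, -0.002, 0.02], "yaw": 0},
  {"grip": 0.09, "slide": [0, 0, 0.02], "yaw": 0},
  {"grip": 0.09, "slide": [0, 0, 0.015], "yaw": 0},
  {"grip": 0.09, "slide": [0, 0, 0.008], "yaw": 0},
  {"grip": 0.09, "slide": [0, 0, 0], "yaw": 0},
])

```text
time: 25.82
position: [0.3891, -0.2253, 0.0214]
eef_rot: [0.012, 0.063, 0.998, 0.001]
contact_force: [-0.2, -0.3, 0.4]
width: 0.0898
```

Run:
```python
from h import *
p,R,s=pose(); print(p,heading(R),s['contact_force'],s['width'])
c=cap('scene'); save(c,'c23.png',(140,110,300,250),5)
```

```text
[ 0.38908254 -0.22529025  0.02140601] -0.12560205721712392 [-0.21995064 -0.31954855  0.40060411] 0.08984531591556985
```

View pics/c23.png

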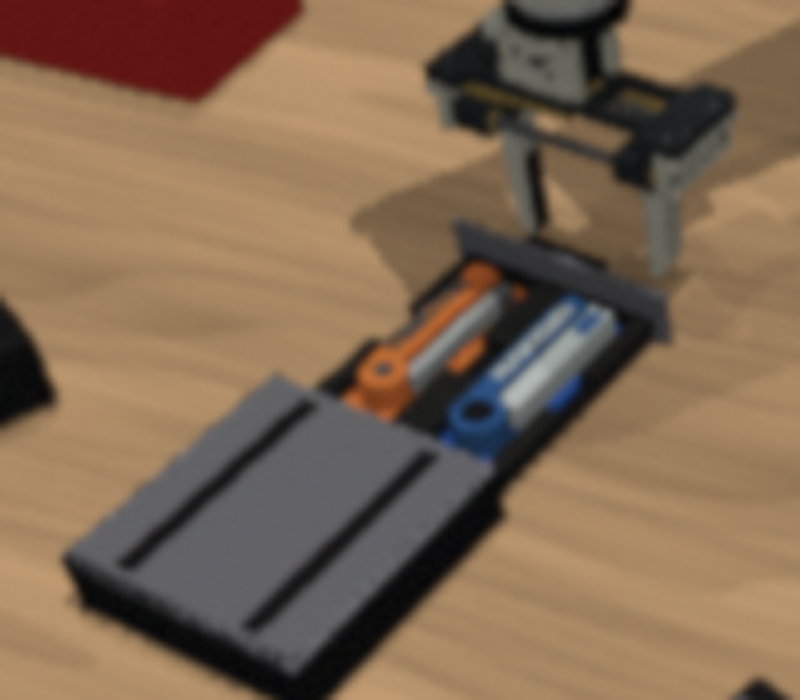

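Request:
jog_arm([
  {"grip": 0.09, "slide": [-0.004, -0.001, 0.004], "yaw": 0.004},
  {"grip": 0.09, "slide": [-0.008, -0.001, 0.002], "yaw": 0},
  {"grip": 0.09, "slide": [-0.01, 0, 0], "yaw": 0},
  {"grip": 0.09, "slide": [-0.012, 0, 0], "yaw": 0},
  {"grip": 0.09, "slide": [-0.012, 0, 0], "yaw": 0},
  {"grip": 0.09, "slide": [-0.012, 0, 0], "yaw": 0},
  {"grip": 0.09, "slide": [-0.012, 0, 0], "yaw": 0},
  {"grip": 0.09, "slide": [-0.012, 0, 0], "yaw": 0},
  {"grip": 0.09, "slide": [0, 0, 0], "yaw": 0},
])

```text
time: 26.62
position: [0.4819, -0.2403, 0.022]
eef_rot: [0.013, 0.065, 0.998, -0.0]
contact_force: [0.1, -0.5, -0.5]
width: 0.0902
```

Run:
```python
from h import *
p,R,s=pose(); print(p,heading(R),s['contact_force'],s['width'])
c=cap('side'); save(c,'s24.png',(320,190,500,340),4)
```

```text
[ 0.48186966 -0.24030375  0.02198022] -0.12989320628456014 [ 0.12815669 -0.53583726 -0.54379549] 0.09024607724078945
```

View pics/s24.png

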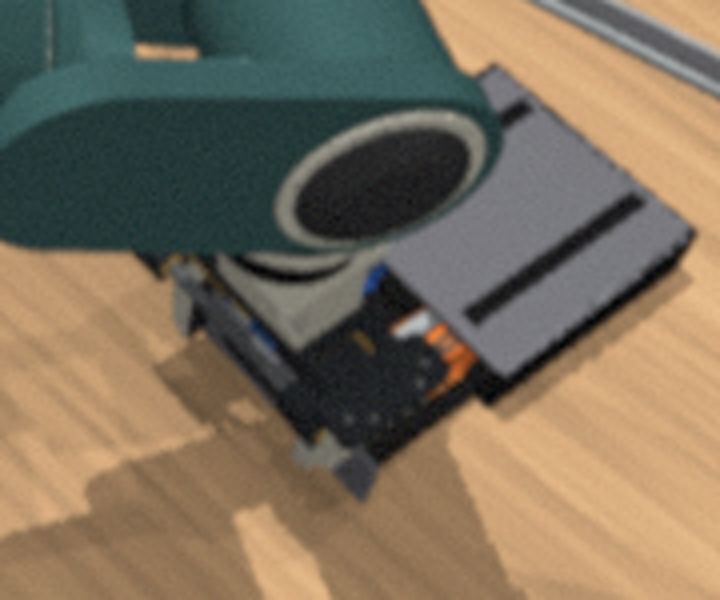

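Request:
jog_arm([
  {"grip": 0.09, "slide": [-0.01, 0, 0.001], "yaw": 0},
  {"grip": 0.09, "slide": [-0.012, 0, 0.001], "yaw": 0},
  {"grip": 0.09, "slide": [-0.012, 0, 0.001], "yaw": 0},
  {"grip": 0.09, "slide": [-0.012, 0, 0], "yaw": 0},
  {"grip": 0.09, "slide": [-0.012, 0, 0], "yaw": 0},
  {"grip": 0.09, "slide": [-0.01, 0, 0], "yaw": 0},
  {"grip": 0.09, "slide": [0, 0, 0], "yaw": 0},
])

```text
time: 27.25
position: [0.5517, -0.2495, 0.0215]
eef_rot: [0.013, 0.065, 0.998, -0.0]
contact_force: [0.2, -0.5, -0.2]
width: 0.0898
```

Run:
```python
from h import *
p,R,s=pose(); print(p,heading(R),s['contact_force'],s['width'])
```

```text
[ 0.55174606 -0.24953681  0.02145222] -0.13077648021363908 [ 0.2046679  -0.48847474 -0.15341536] 0.08983153667691748
```

Now the last ~30 mm, gently, while watching the force.

Request:
jog_arm([
  {"grip": 0.09, "slide": [-0.006, 0, 0], "yaw": 0},
  {"grip": 0.09, "slide": [-0.006, 0, 0], "yaw": 0},
  {"grip": 0.09, "slide": [-0.005, 0, 0], "yaw": 0},
  {"grip": 0.09, "slide": [-0.003, 0, 0], "yaw": 0},
])

```text
time: 27.58
position: [0.5719, -0.2522, 0.0218]
eef_rot: [0.012, 0.065, 0.998, -0.0]
contact_force: [-1.6, -0.7, -0.5]
width: 0.0898
```

Request:
jog_arm([
  {"grip": 0.09, "slide": [-0.004, 0, 0], "yaw": 0},
  {"grip": 0.09, "slide": [-0.003, 0, 0], "yaw": 0},
])

```text
time: 27.75
position: [0.5792, -0.2531, 0.0219]
eef_rot: [0.012, 0.065, 0.998, -0.0]
contact_force: [-1.2, 0.2, -1.1]
width: 0.0899
```

Run:
```python
from h import *
p,R,s=pose(); print(p,heading(R),s['contact_force'],s['width'])
c=cap('scene'); save(c,'c25.png',(140,110,300,250),5)
```

```text
[ 0.57922151 -0.25311828  0.02192162] -0.13101629574037843 [-1.22997425  0.20754486 -1.11623596] 0.08994342686538122
```

View pics/c25.png

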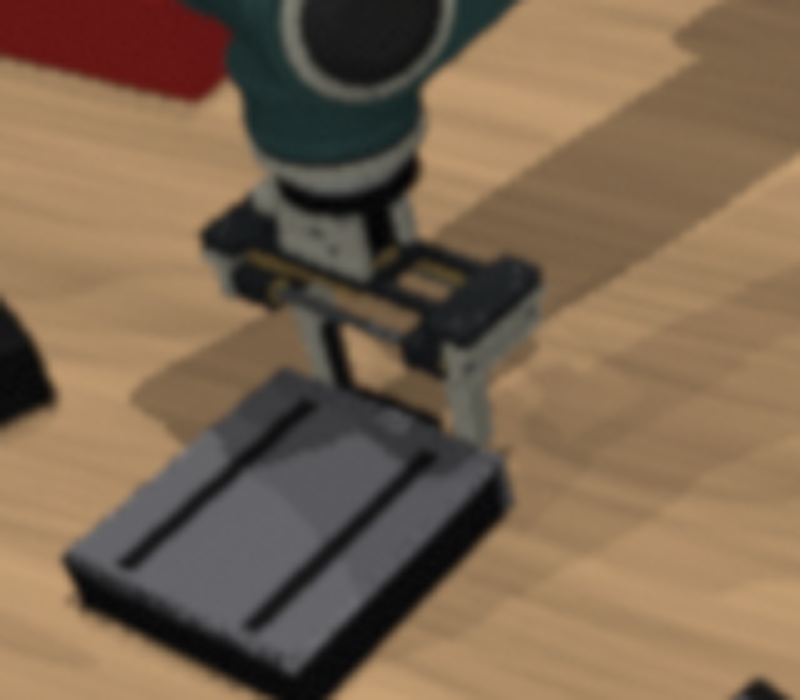

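Request:
jog_arm([
  {"grip": 0.09, "slide": [-0.003, 0, 0], "yaw": 0},
  {"grip": 0.09, "slide": [-0.002, 0, 0], "yaw": 0},
])

```text
time: 27.97
position: [0.5818, -0.2535, 0.022]
eef_rot: [0.008, 0.065, 0.998, 0.0]
contact_force: [-36.1, 5.8, 21.0]
width: 0.0899
```

Request:
jog_arm([
  {"grip": 0.09, "slide": [-0.003, 0, 0], "yaw": 0},
  {"grip": 0.09, "slide": [-0.002, 0, 0], "yaw": 0},
])

```text
time: 28.13
position: [0.5815, -0.2534, 0.0221]
eef_rot: [0.001, 0.065, 0.998, 0.001]
contact_force: [-18.4, 3.8, 9.6]
width: 0.0902
```

The tray met its stop (the force jumped while position stayed put). Backing off and lifting clear.

Request:
jog_arm([
  {"grip": 0.09, "slide": [0.004, 0, 0], "yaw": 0},
  {"grip": 0.09, "slide": [0.012, 0, 0], "yaw": 0},
  {"grip": 0.09, "slide": [0.02, 0, 0], "yaw": 0},
  {"grip": 0.09, "slide": [0.02, 0, -0.01], "yaw": 0},
  {"grip": 0.09, "slide": [0.01, 0, -0.03], "yaw": 0},
  {"grip": 0.09, "slide": [0, 0, -0.03], "yaw": 0},
  {"grip": 0.09, "slide": [0, 0, -0.02], "yaw": 0},
  {"grip": 0.09, "slide": [0, 0, 0], "yaw": 0},
])

```text
time: 28.8
position: [0.5125, -0.2445, 0.1152]
eef_rot: [0.001, 0.066, 0.998, 0.002]
contact_force: [0.2, 1.1, -0.1]
width: 0.0899
```

Run:
```python
from h import *
p,R,s=pose(); print(p,s['contact_force'])
c=cap('scene'); save(c,'c26.png',(140,110,300,250),5); w=cap('side'); save(w,'s26.png'); save(w,'s26z.png',(330,180,500,310),4.5)
P=cloud(c)
for n,k in (('scene',c),('side',w)):
    P=cloud(k); m=(P[...,2]>.035)&(P[...,2]<.08)&(P[...,0]>.65)&(P[...,0]<.82)&(P[...,1]>0)&(P[...,1]<.45)
    q,lab,st,ce=cv2.connectedComponentsWithStats(m.astype(np.uint8))
    for i in range(1,q):
        if st[i,4]>40: v=P[lab==i]; print(n,st[i],v.min(0).round(3),v.max(0).round(3))
```

```text
[ 0.51245042 -0.24448971  0.11524972] [ 0.23248567  1.10404004 -0.06926903]
scene [274 245  33  31 564] [0.705 0.015 0.035] [0.777 0.078 0.066]
scene [403 271  40  35 660] [0.664 0.317 0.035] [0.733 0.405 0.051]
scene [323 273  26  29 603] [0.741 0.147 0.035] [0.803 0.206 0.066]
```

View pics/c26.png

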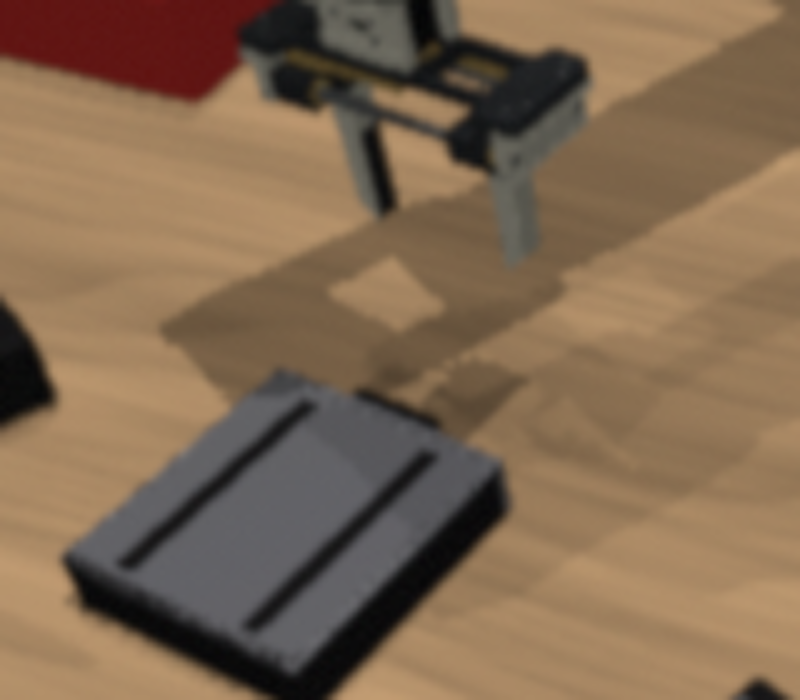

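View pics/s26z.png

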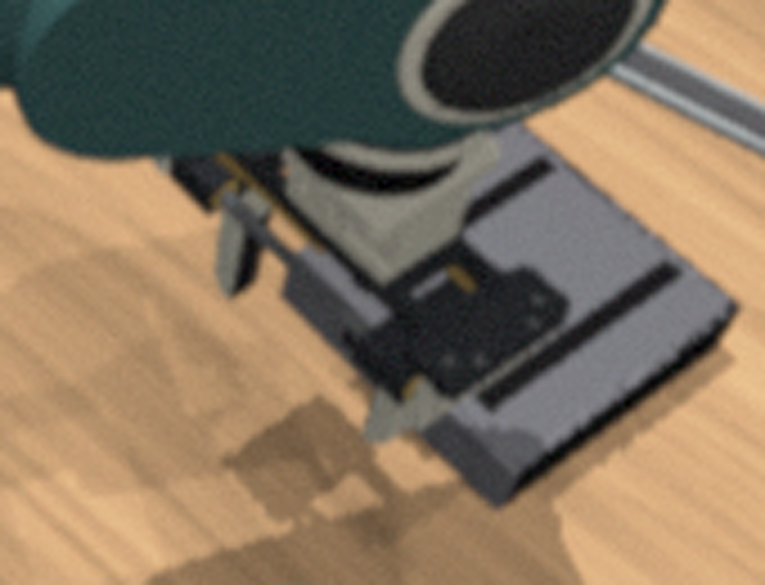

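Run:
```python
from h import *
s=env.state(); print(s['time'],s['joint_vel'].round(4)); print(env.job_done())
```

```text
28.9 [ 0.0006  0.0305  0.0303 -0.0007 -0.0109  0.0008]
the job is handed in; nothing more can be done
None
```

Both tools are folded shut, lying flat in their own bays, and the tray is slid home. I handed the job in at 28.9 s of the 72 s allowed; no verdict is reported.

**What I did:** I pushed the gauge's leg and the hex key shut with closed fingers. Then I gripped each tool at its centre, set it down (hex-key tool in the orange bay, gauge in the blue) and pushed the tray in with the open fingers on either side of the lip.

**Last checks:**
- **Tools in the bays:** before closing the tray, both tool tops stood at 30 mm, so both lay on the 8 mm floor. Each centre was within about 2 mm of its bay centre. I could not see the tools again once the tray was in.
- **Folding:** before gripping, the gauge was about 0.02 rad open and the hex key about 0.01 rad. The grip openings, 33.3 mm and 32.3 mm, match the shut widths to within 1 mm.
- **Tray:** it met a hard stop. The panel then looked flush with the sleeve in the scene and side views, but I did not measure the remaining gap.
- **Bystanders:** contactor, terminal strip and jar were unmoved to within a few mm in the scene camera. The side camera's check of them came back empty.

**What went wrong or disagreed:**
- **Fingertips:** the cameras put them about 5 mm behind the reported TCP, not 25 mm ahead as the text says. My first two pushes at the gauge leg passed above it. I measured the offset and repeated the push lower.
- **Force at the stop:** the wrist force read about 42 N for a moment when the tray hit the stop. The fingers were making the contact. That is well under the 120 N wrist limit, but over the 40 N figure that applies to the arm and gripper body.

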